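# Shim the rocking test fixture

## Robot

A 7-joint arm with a two-finger parallel gripper is mounted at the origin on the work surface. World frame = base frame: x ahead of the robot, y to its left, z up, the work surface at z = 0. Lengths are in m, angles in rad, forces in N, time in s.
With the tool pointing down it reaches from about 0.425 to 0.925 m from the base axis. Payload 6.8 kg.
Tool frame: the origin (TCP) lies at the very end of the fingers, on their centre line; the grasp point (between the pads) lies 19 mm behind it; y points along the fingers, x is the direction in which the jaws open and shut, and the axes are right-handed (so a half turn about y gives the same grasp; the last joint's range is limited). The gripper opens to 85 mm and grips with 20 to 120 N. Pads are 22 mm wide; open, the fingers measure 114 mm over their backs; the gripper's body (76 mm by 85 mm) begins 54 mm behind the grasp point. The pads swing forward as they close: fully open they stand 13 mm farther back than shut.
Start: joints at [-1.421, 0.477, 0.022, 1.555, -0.011, 1.109, -0.083], TCP at [0.172, 0.653, 0.206] pointing down, gripper open.
Joint ranges: [-2.96, 2.96], [-0.34, 2.1], [-1.41, 1.46], [0.24, 2.44], [-1.37, 4.51], [0.17, 1.92], [-2.96, 2.96]. Speed limits (rad/s): [2.39, 2.39, 3.14, 3.14, 3.14, 3.14, 3.14].

## Interface

Orientations are given as a rotation vector (axis times angle).
In Python, from bench import r, imaging gives the robot as it stands.
- The arm moves only by the shell command python3 -m jog 'ROWS' [FORCE]. ROWS is text: rows parted by semicolons, each of 7 numbers parted by spaces: the turn, a rotation vector about the tool's x, y, z in degrees, then the shift along the tool's x, y, z in mm, then the opening, from 0 (shut) to 1 (fully open). A call has exactly 5 rows; each row shifts and turns the commanded pose from where the row before left it, along the tool's axes as they then stand; what a row does not reach is not made up. A row lasts 1/12 s, in which the tool goes at most 41.7 mm and 7.16 degrees, less where a joint would pass 70% of its speed; a pose out of reach is approached as far as the arm can. A call with a gripper value outside its range is refused whole. The fingers move at their own pace and stop on an object; FORCE is the grip in N (left out, the last holds). Time passes only in rows, so rows that do not move let the fingers close, or fill a call up. It gives the time, the measured TCP pose, the force and the opening at its end, in the units of the state.
- r.get_obs(): the state, without advancing time (a new reading comes with each control period).
- imaging.grab_frame(name): name is "scene" or "top"; returns a dict with "color" (420x560x3 uint8, red, green, blue), "z_map" (420x560 float32, m along the optical axis (not along the pixel's ray), 0 where there is no reading), "fx", "fy", "cx", "cy" (pixels), "k1" (the pictures are not rectified: a ray, as slopes to the right and down, at radius r is drawn at 1 + k1 r^2 times it, then the intrinsics apply), "world_to_cam" (4x4, takes a point from world to camera coordinates). Camera axes: x right, y up, looking along -z (the intrinsics and any distortion apply to the point x, -y, -z); pixel columns grow to the right and rows downward; lengths in m; the calibration is good to about 2 mm. A picture is of the moment at which its call begins.
- r.hand_in(): hands the job in, once; it reports no verdict.
The state is a dict: "clock": time; "joints": joint angles; "qvel": joint speeds; "tau": joint torques, N m; "tcp_pos": TCP position; "orientation": TCP orientation; "contact_force": force on the tool from outside, world axes, zero at the start; "moment": the same for the moment, N m; "grip_width": finger opening in m.
Only numpy, scipy, OpenCV 4.12 (cv2) and the standard library are available. Lean on these libraries where they do the work, as an engineer would, in place of code of your own. Each camera call takes 0.05 s, during which the arm holds its last target.

## Task

The black test fixture rocks because the foot under the round steel pad is too short: without gripping or lifting anything, push the wooden wedge along the bench with the fingertips, thin end first, under that foot until the fixture stops rocking, without jacking it up or shoving it along. Then press down firmly on the steel pad for about a second to prove that the corner no longer dips; if it dips, push the wedge farther and test again. Finish with the arm clear, the wedge left under the foot, the fixture level and everything else on the bench where it was.

Things in the scene. Friction and masses are not known exactly. Their poses are not given: they have to be found in the camera images.
- fixture: Black test fixture, loose, about 3.3 kg: a box 180 (x) by 220 (y) mm on four round-bottomed feet at (+-70, +-90) mm. Origin on the bench plane below its centre; underside 25 mm, top 80 mm above the bench. On top: a clear plate with small pegs up to 116 mm, spanning x -88 to +63, y -38 to +98 mm, and a clamp column with red handle near (-60, +70) mm, up to 265 mm. It stands level on three feet.
- short_corner (a point): Point on the bench plane right below the short foot's centre, at (+70, -90, 0) mm of the fixture, 20 mm in from both sides of the box. The foot (12 mm ball end) hangs about 4 to 9 mm above the bench (hidden). Pressing that corner with about 3 to 4 N makes it dip till the foot meets the bench. The wedge comes from the fixture's -y side. Axes as the fixture's.
- pad (a point): Centre of the top face of the bare round steel pad, 32 mm across, on top of the box right above the short foot, at (+70, -90, +83) mm of the fixture.
- wedge: Wooden wedge, 60 g, 100 mm long (x), 40 wide (y), flat below; 20 thick at the upright back face (x = -50), sloping evenly to 2 at the thin end (x = +50), which roughly faces the short foot. Origin at the centre of the underside. Slides with under 1 N; pushed sideways at the back it turns about a point 25 mm ahead of its centre. Once the foot bears on it the push rises; 4 to 8 N wedges it firmly, and it stays.
- block: Bystander: flat wooden block, 55 by 55 by 16 mm, even thickness. Origin at the centre of the underside.
- screwdriver: Bystander: screwdriver with a black handle, 170 mm long, lying along its x.
- tape: Bystander: black ring, a tape roll, 76 mm across, 20 mm high. Origin at the centre of the underside.
- meter: Bystander: orange and grey hand-held meter lying on its back, 170 by 85 by 42 mm. Origin at the centre of the underside.
- jar: Bystander: white jar with a grey cap, 60 mm across, 70 mm high. Origin at the centre of the underside.
- tray: Bystander: clear divided parts tray, 100 by 140 by 30 mm. Origin at the centre of the underside.
- weight: Bystander: small steel weight with a knob, 36 mm across, 50 mm high. Origin at the centre of the underside.
Not all that is in view belongs to the job. Leave any purple look-alike of the wedge alone.

How it is judged:
On the way, in this order (a step that is already met when the one before it is completed fails the run):
1. the wedge's thin end has been pushed under the short foot (x of short_corner in the frame of wedge between -0.03 and 0.044 m and y of short_corner in the frame of wedge between -0.021 and 0.021 m), for 0.1 s.
2. the steel pad over the short foot is pressed down with more than 4.5 N and the fixture stays level (within 0.012 rad): it no longer rocks (all of step 1 and contact force between the fingers and fixture above 4.5 N and horizontal distance between the grasp point and pad below 0.035 m and angle between fixture's own z axis and vertical below 0.012 rad), for 0.3 s.
At the end, for the whole second after the job is handed in: Wedge flat on the bench under the short foot (foot centre 6 to 80 mm from the thin end, within 21 mm of the wedge's centre line); fixture level within 0.010 rad and within 20 mm of its start; bystanders within 20 mm of their starts; all at rest (all of step 1 and angle between fixture's own z axis and vertical below 0.01 rad and angle between wedge's own z axis and vertical below 0.05 rad and height (world z) of wedge below 0.004 m and distance of each of fixture, block, screwdriver, tape, meter, jar, tray, weight from where it was at the start of the episode below 0.02 m and linear speed of each of fixture, wedge below 0.01 m/s); the robot touches nothing.
It fails at once if the wedge is lifted off the bench or tipped up (height (world z) of wedge above 0.015 m or angle between wedge's own z axis and vertical above 0.35 rad).
It fails at once if the fixture is lifted or tipped by more than 0.15 rad (height (world z) of fixture above 0.02 m or angle between fixture's own z axis and vertical above 0.15 rad).
It fails at once if the fixture is shoved more than 30 mm along the bench (distance of fixture from where it was at the start of the episode above 0.03 m).
It fails at once if the fixture is pressed with more than 60 N (contact force between the fingers and fixture above 60 N).
It fails at once if a bystander is moved by more than 30 mm (distance of any of block, screwdriver, tape, meter, jar, tray, weight from where it was at the start of the episode above 0.03 m).
It also fails if it takes over 45 s, if anything falls off the work surface, if the arm or the gripper's body presses on something with over 40 N, if the wrist force passes 120 N, or if a joint passes its speed limit or range.

## Working session

There is one attempt and no reset: what is moved stays moved. The work goes in short steps, Python scripts to look and compute and a shell command to move; the robot and the scene stay as the last step left them, time stands still between calls to the robot, and variables do not carry over. Pictures are saved under pics/ and viewed, and the job is handed in when it is done.

```bash
ls; mkdir -p pics
python3 - <<'E'
from bench import r, imaging
import cv2,pickle
print(r.get_obs())
for n in("scene","top"):
    f=imaging.grab_frame(n); pickle.dump(f,open(n+"0.pkl","wb"))
    cv2.imwrite(f"pics/{n}0.png",cv2.resize(f["color"][:,:,::-1],(800,600),interpolation=cv2.INTER_CUBIC))
    print(n,f["fx"],f["fy"],f["cx"],f["cy"],f["k1"],f["world_to_cam"])
E
```

```text
pics
{'clock': 0.0, 'joints': array([-1.42114913,  0.47778461,  0.02237045,  1.55647073, -0.01148817,
        1.10931738, -0.08307561]), 'qvel': array([ 8.66535483e-04,  6.18475678e-05,  1.04518569e-03, -1.65056381e-03,
       -1.38801492e-04,  5.79545280e-06, -6.00330640e-04]), 'tau': array([-2.19275580e-05, -5.96458304e+01,  1.60813920e+00, -2.81202650e+01,
        1.24056620e-02,  9.42119979e-03,  3.47666258e-06]), 'tcp_pos': array([0.17193457, 0.65206033, 0.20542862]), 'orientation': array([-1.32144732, -1.01632698,  1.01859723]), 'contact_force': array([ 0.54909688, -1.04163593,  0.64000086]), 'moment': array([-0.0072106 ,  0.03408466, -0.04269811]), 'grip_width': 0.0858115986628426}
scene 505.7519947597831 505.7519947597831 284.2462334089954 210.41595443518057 0.052829640110563146 [[-0.79992379  0.60003939 -0.00864066  0.47343124]
 [-0.51685863 -0.68157483  0.5179893   0.21828342]
 [ 0.30492473  0.41881796  0.85534346 -1.89158545]
 [ 0.          0.          0.          1.        ]]
top 380.53889020828944 380.53889020828944 283.10995001756623 210.30541771648961 0.007129775734261391 [[ 8.26139646e-04 -9.99388247e-01  3.49635384e-02 -4.29414822e-02]
 [ 9.97484076e-01  3.30198704e-03  7.08139396e-02 -5.59273254e-01]
 [-7.08860681e-02  3.48170706e-02  9.96876591e-01 -9.86800723e-01]
 [ 0.00000000e+00  0.00000000e+00  0.00000000e+00  1.00000000e+00]]
```

View pics/scene0.png

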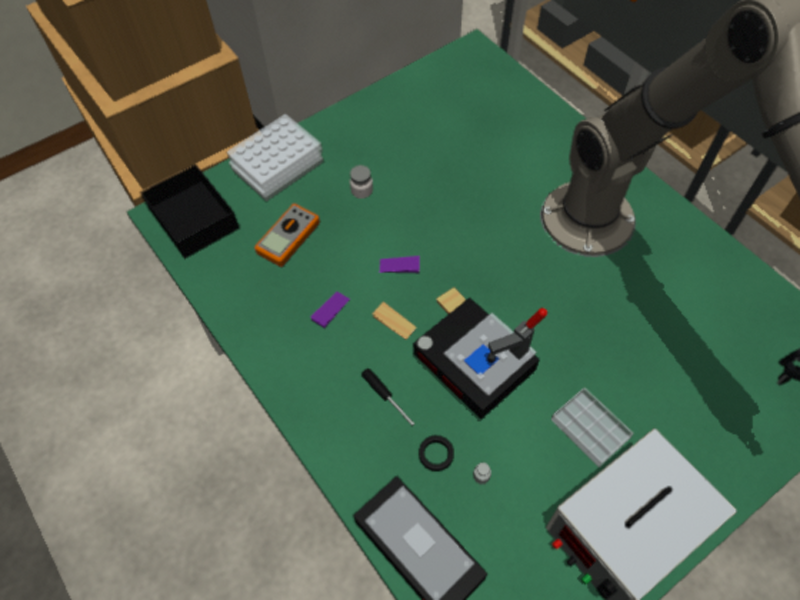

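View pics/top0.png

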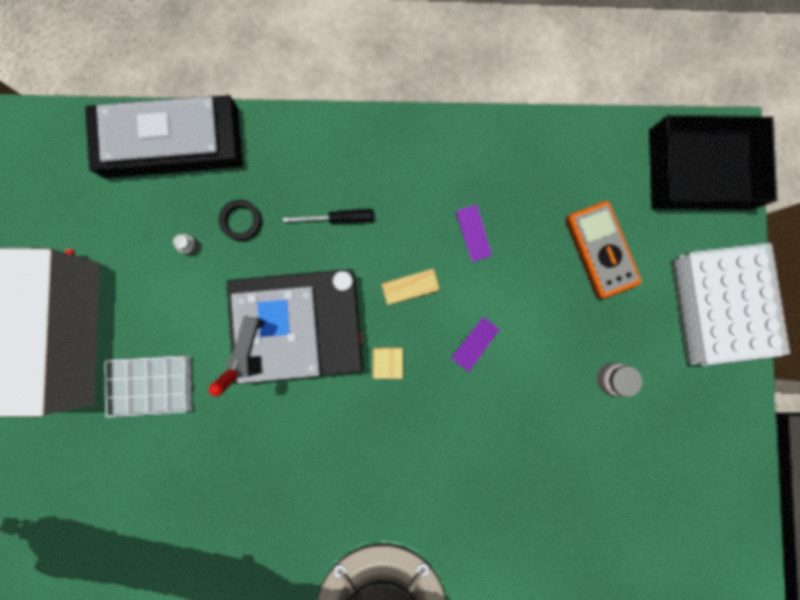

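Candidates for the wedge in the top picture are the tan bar at (410,286), the tan square at (388,363), which is the block, and purple bars at (473,233) and (475,345), which are look-alikes. I choose the long tan bar. It points at the steel pad at (342,281). Next I'll take a close crop and measure.

```bash
cat > h.py <<'E'
import numpy as np,cv2
def pts(f):
    "world points for each pixel (HxWx3)"
    H,W=f["z_map"].shape
    u,v=np.meshgrid(np.arange(W),np.arange(H))
    return unproj(f,u.ravel(),v.ravel(),f["z_map"].ravel()).reshape(H,W,3)
def K(f): return np.array([[f["fx"],0,f["cx"]],[0,f["fy"],f["cy"]],[0,0,1.]])
def slopes(f,u,v):
    p=np.stack([u,v],-1).astype(float).reshape(-1,1,2)
    return cv2.undistortPoints(p,K(f),np.array([f["k1"],0,0,0.])).reshape(-1,2)
def unproj(f,u,v,d):
    s=slopes(f,u,v); c=np.c_[s[:,0]*d,-s[:,1]*d,-np.asarray(d,float)]
    T=np.linalg.inv(f["world_to_cam"]); return c@T[:3,:3].T+T[:3,3]
def at_z(f,u,v,z):
    "intersect pixel rays with world plane z"
    u=np.atleast_1d(u);v=np.atleast_1d(v)
    T=np.linalg.inv(f["world_to_cam"]);s=slopes(f,u,v)
    d=np.c_[s[:,0],-s[:,1],-np.ones(len(s))]@T[:3,:3].T
    return T[:3,3]+d*((z-T[2,3])/d[:,2])[:,None]
def proj(f,P):
    P=np.atleast_2d(P);c=P@f["world_to_cam"][:3,:3].T+f["world_to_cam"][:3,3]
    x=c[:,0]/-c[:,2];y=-c[:,1]/-c[:,2];k=1+f["k1"]*(x*x+y*y)
    return np.c_[f["fx"]*x*k+f["cx"],f["fy"]*y*k+f["cy"]]
def crop(f,u0,v0,w,h,s,name):
    cv2.imwrite(name,cv2.resize(f["color"][v0:v0+h,u0:u0+w,::-1],None,fx=s,fy=s,interpolation=cv2.INTER_CUBIC))
E
python3 - <<'E'
import pickle,h,cv2,numpy as np
for n,b in(("top",(150,170,190,110)),("scene",(250,190,150,110))):
    f=pickle.load(open(n+"0.pkl","rb"))
    h.crop(f,*b,4,f"pics/{n}_c0.png")
    hsv=cv2.cvtColor(f["color"],cv2.COLOR_RGB2HSV)
    P=h.pts(f)
    m=((hsv[...,0]>12)&(hsv[...,0]<28)&(hsv[...,1]>70)&(hsv[...,2]>110)).astype(np.uint8)
    k,l,st,ce=cv2.connectedComponentsWithStats(m)
    for i in range(1,k):
        if st[i,4]<80 or st[i,4]>2000: continue
        v,u=np.where(l==i)
        c,e,a=cv2.minAreaRect(np.c_[u,v].astype(np.float32))
        print(n,st[i],ce[i],"rect",c,e,a)
        q=P[l==i];q=q[f["z_map"][l==i]>0]
        print("  ",np.median(q,0),np.percentile(q[:,2],[2,10,50,90,98]))
        # rect in world with z 0.01
        w=h.at_z(f,u,v,0.011)
        print("  ",cv2.minAreaRect((w[:,:2]*1000).astype(np.float32)))
        if len(q)>20:
            A=np.c_[q[:,:2]-q[:,:2].mean(0),np.ones(len(q))]
            print("   zfit",np.linalg.lstsq(A,q[:,2],rcond=None)[0])
    g=(hsv[...,0]>50)&(hsv[...,0]<90)&(hsv[...,1]>80)&(f["z_map"]>0)
    print(n,"bench z",np.percentile(P[g][:,2],[5,50,95]))
E
```

```text
top [398 140  51  62 226] [425.5        159.43362832] rect (430.7209167480469, 167.20562744140625) (69.24581909179688, 27.71634292602539) 48.6522216796875
   [ 0.71865347 -0.42939313  0.03293152] [-0.00228998 -0.00032105  0.03293152  0.03633548  0.03828405]
   ((679.5355224609375, -444.98577880859375), (187.58392333984375, 77.91178894042969), 40.77177810668945)
   zfit [-0.13515693  0.17987702  0.02574792]
top [268 189  39  23 558] [287.01971326 200.41577061] rect (286.8857421875, 200.59197998046875) (15.253348350524902, 37.67115020751953) 74.35774993896484
   [ 0.58635393 -0.05250735  0.01149429] [0.00165814 0.00348529 0.01149429 0.01848801 0.02073721]
   ((586.16748046875, -52.31791305541992), (41.05852127075195, 101.00801849365234), 15.976540565490723)
   zfit [ 0.04550796 -0.17402938  0.01110909]
top [262 244  19  21 388] [270.99226804 253.79123711] rect (271.0, 254.0) (20.0, 18.0) 90.0
   [ 0.44418234 -0.01010818  0.01623427] [0.01250916 0.01423945 0.01623427 0.0187669  0.01991658]
   ((443.9992370605469, -10.10763168334961), (52.71890640258789, 47.724273681640625), 0.0813114866
[... 3121 characters left out ...]
849 -0.01090261  0.01581707] [0.00793336 0.01012591 0.01581707 0.02061671 0.02246859]
   ((445.5538024902344, -13.630569458007812), (53.55337142944336, 47.95690155029297), 2.7673275470733643)
   zfit [0.00267053 0.04343947 0.01553611]
scene [261 212  30  25 343] [275.36734694 224.12244898] rect (275.53997802734375, 224.28001403808594) (29.600000381469727, 11.800002098083496) 36.869895935058594
   [ 0.59061385 -0.05265011  0.00959558] [-0.00148596  0.00211761  0.00959558  0.01845448  0.02271022]
   ((591.1708984375, -50.6109619140625), (43.746795654296875, 108.82677459716797), 12.158574104309082)
   zfit [ 0.03598537 -0.13780876  0.01009374]
scene bench z [-0.00644061 -0.00016735  0.00625407]
```

View pics/top_c0.png

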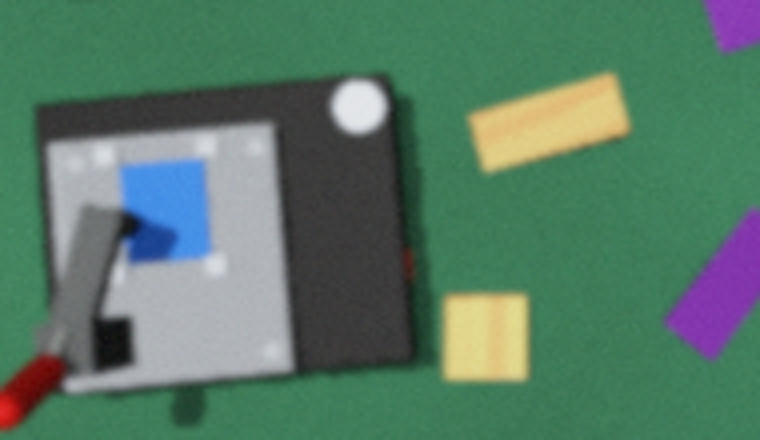

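Run:
```python
import pickle,h,cv2,numpy as np
f=pickle.load(open("top0.pkl","rb"));P=h.pts(f);hsv=cv2.cvtColor(f["color"],cv2.COLOR_RGB2HSV)
z=P[...,2]
# fixture box: fitting points by height between 0.07 and 0.09 dark or pad
R=np.zeros(z.shape,bool);R[180:275,155:262]=1
m=R&(z>0.068)&(z<0.092)&(f["z_map"]>0)
v,u=np.where(m)
q=P[m];print(len(q),q.min(0),q.max(0),np.median(q[:,2]))
w=(q[:,:2]*1000).astype(np.float32);print("box top depth rect",cv2.minAreaRect(w))
m2=R&(hsv[...,2]<75)&(z>.05)
# pad
Rp=np.zeros(z.shape,bool);Rp[186:206,230:250]=1
mp=Rp&(hsv[...,2]>150)&(hsv[...,1]<60)
v,u=np.where(mp);c=h.at_z(f,u,v,0.083);print("pad",len(u),u.mean(),v.mean(),c.mean(0),c.max(0)-c.min(0),np.median(z[mp]))
# robust edges: for box, take top edges per column/row at height .08
mm=(R&(z>0.06)).astype(np.uint8)
cv2.imwrite("pics/boxmask.png",cv2.resize(mm[170:280,150:340]*255,None,fx=4,fy=4,interpolation=0))
f2=pickle.load(open("scene0.pkl","rb"));hs=cv2.cvtColor(f2["color"],cv2.COLOR_RGB2HSV)
uv=h.proj(f2,c.mean(0));print("pad in scene pred",uv)
Rp=np.zeros(z.shape,bool);a,b=uv[0].astype(int);Rp[b-9:b+9,a-10:a+10]=1
mp=Rp&(hs[...,2]>130)&(hs[...,1]<60);v,u=np.where(mp);print(len(u),u.mean(),v.mean(),h.at_z(f2,u,v,.083).mean(0))
```

```text
2928 [0.4128672  0.03437375 0.06864514] [0.60841768 0.26704481 0.09151781] 0.07973949859810953
box top depth rect ((511.69512939453125, 151.11756896972656), (181.17625427246094, 220.06008911132812), 5.469409465789795)
pad 141 239.17021276595744 196.11347517730496 [0.58983737 0.06941389 0.083     ] [0.02995773 0.0321628  0.        ] 0.08252680000132928
pad in scene pred [[297.59839268 238.94586709]]
61 297.0655737704918 239.45901639344262 [0.59230682 0.06983752 0.083     ]
```

View pics/scene_c0.png

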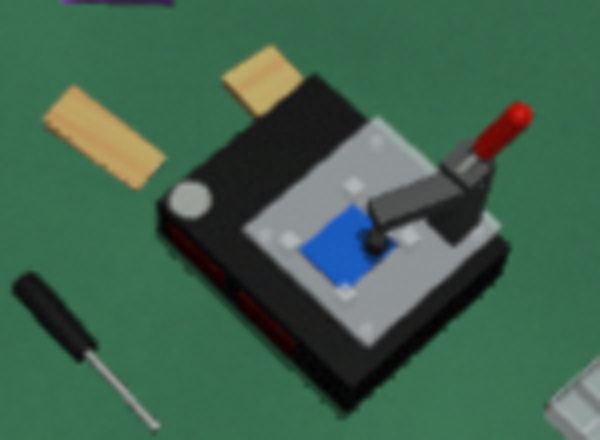

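```bash
cat > t.py <<'E'
import sys,numpy as np
from scipy.spatial.transform import Rotation as Ro
from bench import r
o=r.get_obs();R=Ro.from_rotvec(o["orientation"]);M=R.as_matrix();p=np.array(o["tcp_pos"])
print("t %.2f"%o["clock"],"tcp",p.round(4),"F",np.round(o["contact_force"],2),"w %.4f"%o["grip_width"])
print("axes x",M[:,0].round(3),"y",M[:,1].round(3),"z",M[:,2].round(3),"zhead %.1f"%np.degrees(np.arctan2(M[1,2],M[0,2])))
a=[float(s) for s in sys.argv[1:]]
if len(a)>=3:
    h=np.radians(a[3]) if len(a)>3 else None
    print("shift mm",(M.T@(np.array(a[:3])-p)*1000).round(1))
    if h is not None:
        z=np.array([np.cos(h),np.sin(h),0]);y=np.array([0,0,-1.]);T=np.c_[np.cross(y,z),y,z]
        print("turn deg",np.degrees((R.inv()*Ro.from_matrix(T)).as_rotvec()).round(2),"shift after turn",(T.T@(np.array(a[:3])-p)*1000).round(1))
E
python3 t.py 0.62 -0.09 0.36 85; python3 t.py 0.62 -0.09 0.36 -95
```

```text
t 0.10 tcp [0.172  0.6521 0.2055] F [-0.74 -0.64  0.4 ] w 0.0855
axes x [ 0.255  0.967 -0.002] y [-0.    -0.002 -1.   ] z [-0.967  0.255 -0.   ] zhead 165.2
shift mm [-603.7 -153.4 -622.4]
turn deg [ 7.000e-02  8.023e+01 -7.000e-02] shift after turn [ 511.  -154.5 -700.3]
t 0.10 tcp [0.172  0.6521 0.2055] F [-0.74 -0.64  0.4 ] w 0.0855
axes x [ 0.255  0.967 -0.002] y [-0.    -0.002 -1.   ] z [-0.967  0.255 -0.   ] zhead 165.2
shift mm [-603.7 -153.4 -622.4]
turn deg [-8.000e-02 -9.977e+01 -7.000e-02] shift after turn [-511.  -154.5  700.3]
```

```bash
python3 -m jog '0 0 0 0 -40 0 0; 0 0 0 0 -40 0 0; 0 0 0 0 -40 0 0; 0 3.5 0 0 -30 -30 0; 0 3.5 0 0 0 -40 0' 40; python3 -m jog '0 3.5 0 0 0 -40 0; 0 3.5 0 0 0 -40 0; 0 3.5 0 0 0 -40 0; 0 3.5 0 0 0 -40 0; 0 3.5 0 0 0 -40 0';python3 t.py 0.62 -0.09 0.36 85
```

```text
clock: 0.52
tcp_pos: [0.2349, 0.6371, 0.3635]
orientation: [-1.353, -0.934, 0.922]
contact_force: [0.3, 0.4, 1.9]
grip_width: 0.0254
clock: 0.93
tcp_pos: [0.4147, 0.5355, 0.3552]
orientation: [-1.459, -0.688, 0.69]
contact_force: [0.3, 0.2, -0.7]
grip_width: 0.0001
t 0.93 tcp [0.4147 0.5355 0.3552] F [ 0.3   0.19 -0.69] w 0.0001
axes x [ 0.635  0.772 -0.001] y [-0.    -0.001 -1.   ] z [-0.772  0.635 -0.   ] zhead 140.6
shift mm [-352.6   -4.4 -555.9]
turn deg [ 3.000e-02  5.556e+01 -5.000e-02] shift after turn [ 259.1   -4.8 -605.2]
```

```bash
python3 -m jog '0 3.7 0 0 0 -41 0; 0 3.7 0 0 0 -41 0; 0 3.7 0 0 0 -41 0; 0 3.7 0 0 0 -41 0; 0 3.7 0 0 0 -41 0'; python3 -m jog '0 3.7 0 0 0 -41 0; 0 3.7 0 0 0 -41 0; 0 3.7 0 0 0 -41 0; 0 3.7 0 0 0 -41 0; 0 3.7 0 0 0 -41 0';python3 t.py 0.63 -0.085 0.36 85
```

```text
clock: 1.35
tcp_pos: [0.5544, 0.3866, 0.3551]
orientation: [-1.526, -0.438, 0.439]
contact_force: [0.8, -0.3, -0.3]
grip_width: -0.0
clock: 1.77
tcp_pos: [0.6395, 0.2011, 0.3552]
orientation: [-1.563, -0.185, 0.186]
contact_force: [-0.4, -0.6, -0.7]
grip_width: 0.0
t 1.77 tcp [0.6395 0.2011 0.3552] F [-0.41 -0.58 -0.73] w 0.0000
axes x [ 0.972  0.234 -0.001] y [-0.001 -0.    -1.   ] z [-0.234  0.972 -0.   ] zhead 103.6
shift mm [ -76.3   -4.7 -275.9]
turn deg [ 0.02 18.55 -0.05] shift after turn [  15.5   -4.8 -285.8]
```

```bash
python3 -m jog '0 0 0 10 0 -41 0; 0 0 0 10 0 -41 0; 0 0 0 10 0 -41 0; 0 0 0 10 0 -41 0; 0 0 0 10 0 -41 0'; python3 -m jog '0 0 0 10 5 -38 0; 0 0 0 8 15 -30 0; 0 0 0 5 40 0 0; 0 0 0 0 40 0 0; 0 0 0 0 40 0 0';python3 t.py 0.645 -0.077 0.01 104
```

```text
clock: 2.18
tcp_pos: [0.7354, 0.0164, 0.3554]
orientation: [-1.562, -0.188, 0.189]
contact_force: [0.9, -0.5, 0.2]
grip_width: -0.0001
clock: 2.6
tcp_pos: [0.7735, -0.0436, 0.2137]
orientation: [-1.563, -0.187, 0.187]
contact_force: [-0.0, 0.5, -0.2]
grip_width: -0.0003
t 2.60 tcp [ 0.7735 -0.0436  0.2137] F [-0.01  0.49 -0.22] w -0.0003
axes x [0.972 0.236 0.   ] y [ 0. -0. -1.] z [-0.236  0.972 -0.   ] zhead 103.6
shift mm [-132.8  203.7   -2.2]
turn deg [ 0.   -0.35  0.  ] shift after turn [-132.8  203.7   -1.4]
```

```bash
python3 -m jog '0 0 0 -40 0 0 0; 0 0 0 -40 10 0 0; 0 0 0 -40 10 -2 0; 0 0 0 -13 35 0 0; 0 0 0 0 40 0 0'; python3 -m jog '0 0 0 0 40 0 0; 0 0 0 0 38 0 0; 0 0 0 0 20 0 0; 0 0 0 0 10 0 0; 0 0 0 0 0 0 0';python3 t.py 0.645 -0.077 0.01 104
cat > look.py <<'E'
import sys,h,cv2,numpy as np,pickle
from bench import imaging
n=sys.argv[1]
for c,b in(("top",(170,150,190,130)),("scene",(220,170,180,130))):
    f=imaging.grab_frame(c);pickle.dump(f,open(f"{c}_last.pkl","wb"));h.crop(f,*b,4,f"pics/{c}_{n}.png")
    hsv=cv2.cvtColor(f["color"],cv2.COLOR_RGB2HSV)
    m=((hsv[...,0]>12)&(hsv[...,0]<28)&(hsv[...,1]>70)&(hsv[...,2]>100)).astype(np.uint8)
    k,l,st,ce=cv2.connectedComponentsWithStats(m)
    for i in range(1,k):
        if st[i,4]<60: continue
        v,u=np.where(l==i);w=h.at_z(f,u,v,.011)[:,:2]*1000
        if abs(w[:,0].mean()-540)<160 and abs(w[:,1].mean()+30)<140:print(c,cv2.minAreaRect(w.astype(np.float32)))
E
python3 look.py 1
```

```text
clock: 3.02
tcp_pos: [0.6429, -0.0787, 0.1225]
orientation: [-1.564, -0.188, 0.183]
contact_force: [0.4, -0.0, 0.4]
grip_width: 0.0003
clock: 3.43
tcp_pos: [0.6428, -0.0758, 0.0102]
orientation: [-1.562, -0.184, 0.192]
contact_force: [-1.0, -0.3, 0.7]
grip_width: -0.0001
t 3.43 tcp [ 0.6428 -0.0758  0.0102] F [-1.02 -0.3   0.66] w -0.0001
axes x [ 0.971  0.237 -0.005] y [-0.005  0.    -1.   ] z [-0.237  0.971  0.001] zhead 103.7
shift mm [ 1.9  0.2 -1.7]
turn deg [-0.07 -0.27 -0.27] shift after turn [ 1.9  0.2 -1.7]
scene ((446.48699951171875, -12.20938491821289), (55.72105407714844, 49.23490905761719), 0.4649284780025482)
scene ((590.3006591796875, -49.43362045288086), (44.35913848876953, 105.9156265258789), 12.655298233032227)
```

View pics/top_1.png

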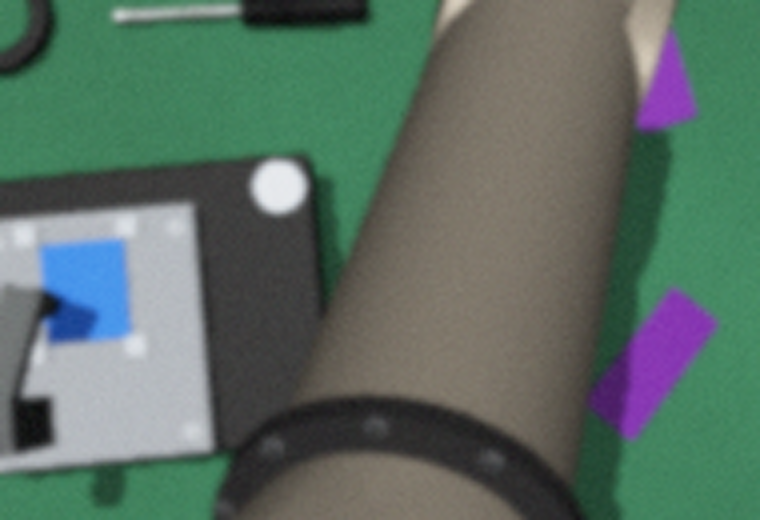

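View pics/scene_1.png

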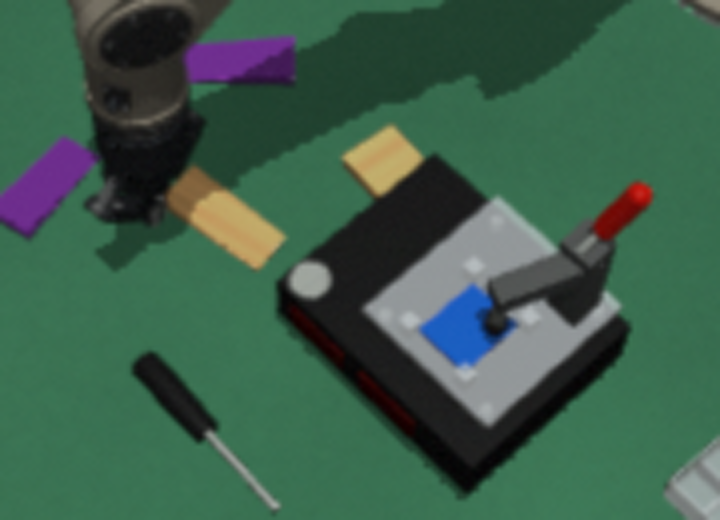

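```bash
python3 -m jog '0 0 0 -8 0 0 0; 0 3 0 -7 0 0 0; 0 4 0 -7 0 0 0; 0 4 0 -7 0 0 0; 0 4 0 -6 0 0 0'; python3 t.py;python3 look.py 2
```

```text
clock: 3.95
tcp_pos: [0.6107, -0.0826, 0.0149]
orientation: [-1.57, 0.018, -0.023]
contact_force: [-0.4, 0.1, -0.4]
grip_width: -0.0003
t 3.95 tcp [ 0.6107 -0.0826  0.0149] F [-0.36  0.07 -0.37] w -0.0003
axes x [ 1.    -0.026  0.003] y [ 0.003  0.    -1.   ] z [0.026 1.    0.   ] zhead 88.5
scene ((446.48699951171875, -12.20938491821289), (55.72105407714844, 49.23490905761719), 0.4649284780025482)
scene ((590.6561889648438, -49.027732849121094), (44.05730438232422, 101.35247039794922), 13.519902229309082)
```

View pics/scene_2.png

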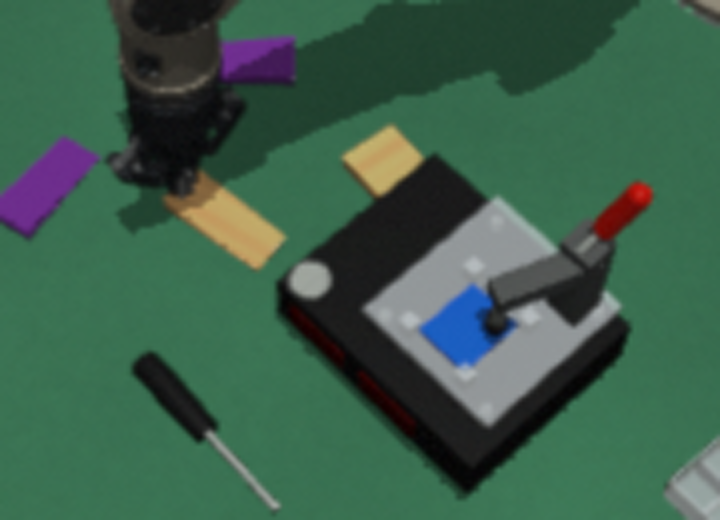

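```bash
python3 -m jog '0 0 0 0 0 0 0; 0 0 0 0 0 0 0; 0 0 0 0 0 0 0; 0 0 0 0 0 0 0; 0 0 0 0 0 0 0'; python3 t.py; python3 look.py 3
python3 - <<'E'
import pickle,h,cv2,numpy as np
f=pickle.load(open("scene_last.pkl","rb"));P=h.pts(f)
h.crop(f,235,180,75,56,10,"pics/sc3.png")
# draw predicted wedge corners bottom & top at back, and tcp
E
```

```text
clock: 4.47
tcp_pos: [0.6106, -0.082, 0.0129]
orientation: [-1.571, 0.017, -0.017]
contact_force: [-0.4, -0.4, 0.0]
grip_width: -0.0
t 4.47 tcp [ 0.6106 -0.082   0.0129] F [-0.43 -0.42  0.04] w -0.0000
axes x [ 1.    -0.022  0.   ] y [ 0.  0. -1.] z [0.022 1.    0.   ] zhead 88.8
scene ((446.48699951171875, -12.20938491821289), (55.72105407714844, 49.23490905761719), 0.4649284780025482)
scene ((590.3527221679688, -47.765525817871094), (44.05730438232422, 98.75611114501953), 13.519902229309082)
```

View pics/sc3.png

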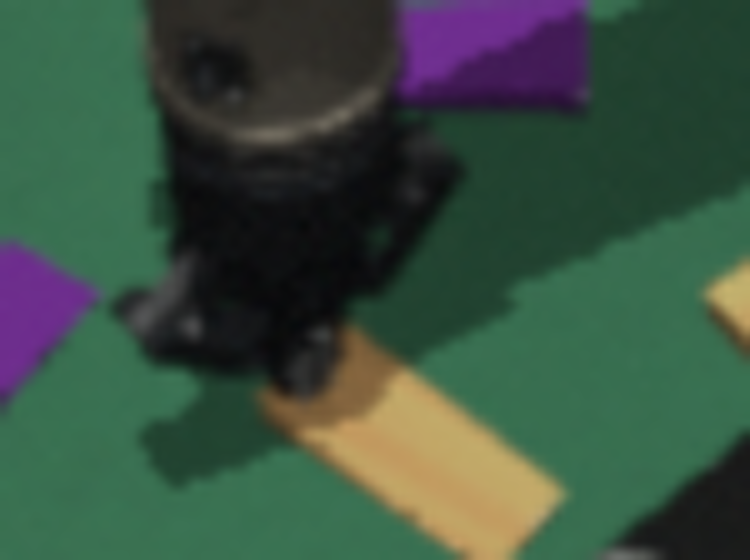

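Run:
```python
import pickle,h,cv2,numpy as np
f=pickle.load(open("scene_last.pkl","rb"))
img=cv2.resize(f["color"][180:236,235:310,::-1],None,fx=10,fy=10,interpolation=cv2.INTER_CUBIC)
def D(P,c):
    q=(h.proj(f,np.array(P))-[235,180]+.5)*10
    for i in range(len(q)): cv2.line(img,tuple(q[i].astype(int).tolist()),tuple(q[(i+1)%len(q)].astype(int).tolist()),c,1)
def box(cx,cy,a,dx):
    hd=np.array([np.cos(a),np.sin(a)]);l=np.array([-hd[1],hd[0]]);c=np.array([cx,cy])
    for x0,x1,z0,z1 in[(-.05,.05,0,0),(-.05,.05,.02,.002)]:
        D([[*(c+x*hd+y*l),z] for x,y,z in((x0,-.02,z0),(x1,-.02,z1),(x1,.02,z1),(x0,.02,z0))],dx)
box(.587,-.052,np.radians(105.5),(255,255,0))
p=np.array([.6106,-.082,.0129])
for z in(0.,.03): D([p+[x,y,z] for x,y in((-.0145,-.011),(.0145,-.011),(.0145,.011),(-.0145,.011))],(0,0,255))
cv2.imwrite("pics/sc3b.png",img)
```

```text
(no output)
```

View pics/sc3b.png

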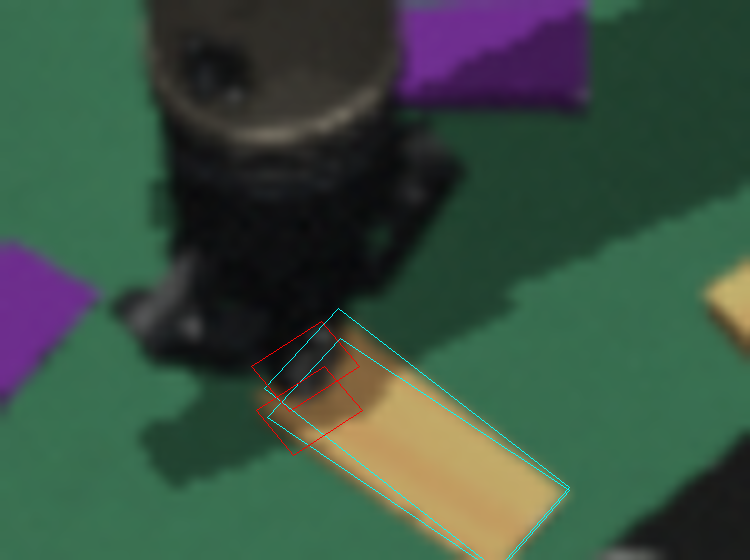

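```bash
python3 - <<'E'
import pickle,h,cv2,numpy as np
f=pickle.load(open("scene_last.pkl","rb"));P=h.pts(f)
v0,u0=180,235
for v in range(204,224,2):
    print(v,[ (tuple((P[v,u]*1000).round().astype(int).tolist()),int(f["color"][v,u].max())) for u in range(258,276,3)])
E
python3 -c "
from bench import r
print(r.get_obs()['tcp_pos'],r.get_obs()['moment'])"
```

```text
204 [((644, -64, 176), 16), ((639, -55, 182), 14), ((633, -47, 186), 16), ((624, -43, 184), 14), ((614, -42, 175), 13), ((582, -73, 103), 34)]
206 [((642, -69, 155), 13), ((639, -55, 170), 16), ((632, -49, 171), 17), ((608, -69, 121), 12), ((600, -65, 120), 11), ((586, -68, 102), 16)]
208 [((642, -70, 141), 15), ((630, -71, 130), 14), ((624, -63, 132), 15), ((609, -69, 110), 15), ((600, -65, 106), 15), ((588, -65, 95), 33)]
210 [((641, -74, 123), 23), ((631, -71, 118), 14), ((624, -64, 120), 14), ((609, -70, 96), 13), ((569, -114, 0), 54), ((560, -107, 0), 66)]
212 [((637, -82, 96), 26), ((626, -81, 87), 20), ((623, -66, 104), 12), ((611, -67, 89), 32), ((574, -107, -1), 73), ((566, -100, 0), 67)]
214 [((645, -69, 109), 27), ((629, -76, 83), 12), ((621, -70, 83), 20), ((611, -69, 75), 43), ((583, -94, 12), 118), ((570, -94, -1), 71)]
216 [((646, -68, 100), 19), ((628, -80, 64), 22), ((619, -75, 62), 40), ((611, -69, 63), 45), ((589, -85, 17), 129), ((579, -81, 13), 121)]
218 [((620, -114, -3), 65), ((612, -107, -2), 61), ((619, -76, 48), 40), ((611, -71, 46), 68), ((593, -79, 17), 130), ((585, -73, 17), 154)]
220 [((624, -109, -6), 67), ((622, -92, 15), 84), ((615, -84, 18), 112), ((608, -76, 21), 119), ((596, -76, 11), 133), ((589, -67, 15), 187)]
222 [((631, -98, 3), 67), ((623, -91, 4), 61), ((620, -76, 22), 114), ((609, -75, 11), 139), ((603, -65, 19), 189), ((593, -62, 12), 193)]
[ 0.61044636 -0.08205293  0.01278797] [ 0.02651924 -0.0120407  -0.00637222]
```

```bash
python3 -m jog '0 0 0 0 -10 0 0; 0 0 0 15 0 0 0; 0 0 0 15 0 0 0; 0 0 0 15 10 0 0; 0 0 0 0 0 0 0'; python3 -m jog '0 0 0 0 1 0 0; 0 0 0 0 1 0 0; 0 0 0 0 1 0 0; 0 0 0 0 1 0 0; 0 0 0 0 1 0 0'; python3 t.py; python3 look.py 4;python3 - <<'E'
import pickle,h
f=pickle.load(open("scene_last.pkl","rb"))
h.crop(f,215,180,75,56,10,"pics/sc4.png")
E
```

```text
clock: 4.98
tcp_pos: [0.6578, -0.0824, 0.0127]
orientation: [-1.571, 0.015, -0.018]
contact_force: [0.4, 0.8, 0.4]
grip_width: 0.0003
clock: 5.4
tcp_pos: [0.655, -0.083, 0.0081]
orientation: [-1.571, 0.018, -0.018]
contact_force: [-0.9, 0.2, 0.1]
grip_width: -0.0002
t 5.40 tcp [ 0.655  -0.083   0.0081] F [-0.94  0.18  0.06] w -0.0002
axes x [ 1.    -0.022 -0.   ] y [-0.  0. -1.] z [0.022 1.    0.   ] zhead 88.7
scene ((446.48699951171875, -12.20938491821289), (55.72105407714844, 49.23490905761719), 0.4649284780025482)
scene ((591.2311401367188, -49.25641632080078), (44.43511962890625, 106.20381927490234), 12.158576011657715)
```

View pics/sc4.png

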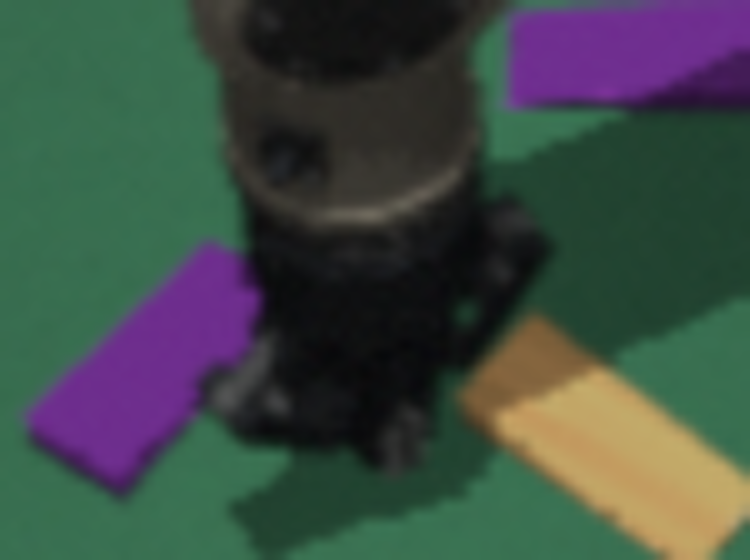

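```bash
python3 -m jog '0 0 0 0 1 0 0; 0 0 0 0 1 0 0; 0 0 0 0 1 0 0; 0 0 0 0 1 0 0; 0 0 0 0 0 0 0'; python3 -m jog '0 0 0 0 1 0 0; 0 0 0 0 1 0 0; 0 0 0 0 0 0 0; 0 0 0 0 0 0 0; 0 0 0 0 0 0 0'; python3 t.py
```

```text
clock: 5.92
tcp_pos: [0.6552, -0.083, 0.0036]
orientation: [-1.571, 0.018, -0.017]
contact_force: [-0.7, -0.4, -0.2]
grip_width: 0.0001
clock: 6.33
tcp_pos: [0.6554, -0.083, 0.0019]
orientation: [-1.571, 0.017, -0.017]
contact_force: [-0.8, -0.1, -0.5]
grip_width: 0.0001
t 6.33 tcp [ 0.6554 -0.083   0.0019] F [-0.75 -0.1  -0.5 ] w 0.0001
axes x [ 1.    -0.022 -0.   ] y [-0.  0. -1.] z [0.022 1.    0.   ] zhead 88.7
```

```bash
python3 look.py 5;python3 - <<'E'
import pickle,h,cv2,numpy as np
f=pickle.load(open("scene_last.pkl","rb"));P=h.pts(f)
img=cv2.resize(f["color"][180:236,215:290,::-1],None,fx=10,fy=10,interpolation=cv2.INTER_CUBIC)
p=np.array([.6554,-.083,.0019])
for z in(0.,.02):
    q=(h.proj(f,np.array([p+[x,y,z] for x,y in((-.0145,-.011),(.0145,-.011),(.0145,.011),(-.0145,.011))]))-[215,180]+.5)*10
    cv2.polylines(img,[q.astype(np.int32)],True,(0,0,255),1)
cv2.imwrite("pics/sc5.png",img)
for v in range(218,234):
    print(v,[ (tuple((P[v,u]*1000).round().astype(int).tolist()),int(f["color"][v,u].max())) for u in range(250,262,3)])
E
```

```text
scene ((446.48699951171875, -12.20938491821289), (55.72105407714844, 49.23490905761719), 0.4649284780025482)
scene ((591.2311401367188, -49.25641632080078), (44.43511962890625, 106.20381927490234), 12.158576011657715)
218 [((676, -69, 116), 11), ((668, -62, 117), 12), ((653, -70, 91), 12), ((638, -76, 67), 43)]
219 [((673, -74, 99), 17), ((667, -66, 104), 14), ((652, -72, 81), 15), ((621, -106, 1), 55)]
220 [((672, -77, 87), 19), ((668, -65, 99), 16), ((655, -69, 81), 15), ((622, -105, -3), 59)]
221 [((674, -74, 87), 18), ((665, -70, 83), 15), ((655, -68, 76), 22), ((626, -99, 3), 65)]
222 [((673, -77, 77), 13), ((666, -71, 76), 13), ((653, -73, 59), 46), ((628, -96, 2), 65)]
223 [((675, -75, 74), 14), ((667, -69, 74), 23), ((655, -70, 61), 46), ((631, -91, 5), 64)]
224 [((671, -84, 50), 15), ((663, -77, 52), 34), ((657, -68, 58), 41), ((633, -88, 5), 64)]
225 [((669, -87, 38), 24), ((663, -78, 44), 38), ((656, -70, 48), 42), ((633, -90, -4), 67)]
226 [((663, -100, 5), 49), ((664, -77, 39), 37), ((657, -69, 43), 43), ((637, -83, 2), 67)]
227 [((664, -99, 1), 60), ((666, -75, 37), 40), ((655, -73, 29), 47), ((640, -79, 5), 67)]
228 [((667, -94, 5), 66), ((658, -89, 2), 60), ((648, -87, -5), 65), ((642, -77, 1), 67)]
229 [((667, -96, -6), 67), ((659, -88, -2), 65), ((653, -79, 5), 68), ((643, -76, -3), 71)]
230 [((671, -88, 3), 67), ((663, -82, 4), 69), ((654, -77, 1), 69), ((646, -72, -1), 89)]
231 [((674, -85, 4), 71), ((665, -80, 1), 78), ((655, -76, -4), 79), ((648, -69, 0), 110)]
232 [((676, -82, 4), 88), ((668, -75, 4), 112), ((1068, 657, 1509), 111), ((650, -66, -2), 112)]
233 [((677, -81, 0), 108), ((669, -75, -1), 115), ((660, -69, -1), 114), ((651, -65, -5), 113)]
```

View pics/sc5.png

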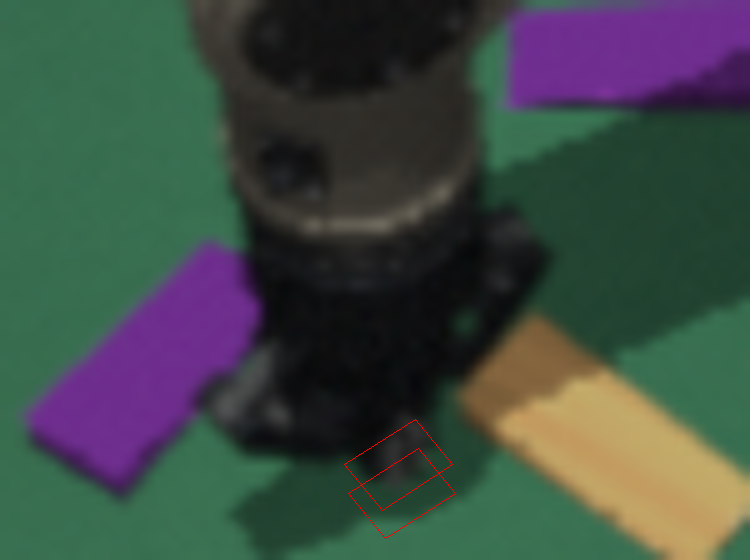

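```bash
python3 -m jog '0 0 0 0 1 0 0; 0 0 0 0 1 0 0; 0 0 0 0 1 0 0; 0 0 0 0 1 0 0; 0 0 0 0 1 0 0'; python3 -m jog '0 0 0 0 1 0 0; 0 0 0 0 1 0 0; 0 0 0 0 1 0 0; 0 0 0 0 1 0 0; 0 0 0 0 0 0 0'; python3 t.py
```

```text
clock: 6.85
tcp_pos: [0.6553, -0.083, -0.0033]
orientation: [-1.571, 0.017, -0.017]
contact_force: [-0.3, -0.5, -0.3]
grip_width: -0.0001
clock: 7.27
tcp_pos: [0.6552, -0.083, -0.0074]
orientation: [-1.571, 0.018, -0.017]
contact_force: [-0.4, 0.2, 0.3]
grip_width: 0.0004
t 7.27 tcp [ 0.6552 -0.083  -0.0074] F [-0.36  0.15  0.33] w 0.0004
axes x [ 1.    -0.022 -0.   ] y [-0.  0. -1.] z [0.022 1.    0.   ] zhead 88.7
```

```bash
python3 -m jog '0 0 0 0 1 0 0; 0 0 0 0 1 0 0; 0 0 0 0 1 0 0; 0 0 0 0 1 0 0; 0 0 0 0 1 0 0'; python3 t.py; python3 look.py 6;python3 - <<'E'
import pickle,h,cv2,numpy as np
f=pickle.load(open("scene_last.pkl","rb"));P=h.pts(f)
h.crop(f,215,180,75,56,10,"pics/sc6.png")
E
```

```text
clock: 7.68
tcp_pos: [0.6553, -0.083, -0.0123]
orientation: [-1.571, 0.017, -0.017]
contact_force: [0.1, -1.4, 0.1]
grip_width: -0.0001
t 7.68 tcp [ 0.6553 -0.083  -0.0123] F [ 0.13 -1.42  0.05] w -0.0001
axes x [ 1.    -0.022 -0.   ] y [-0.  0. -1.] z [0.022 1.    0.   ] zhead 88.7
scene ((446.48699951171875, -12.20938491821289), (55.72105407714844, 49.23490905761719), 0.4649284780025482)
scene ((591.197509765625, -49.10024642944336), (44.43511962890625, 101.27751159667969), 12.158576011657715)
```

View pics/sc6.png

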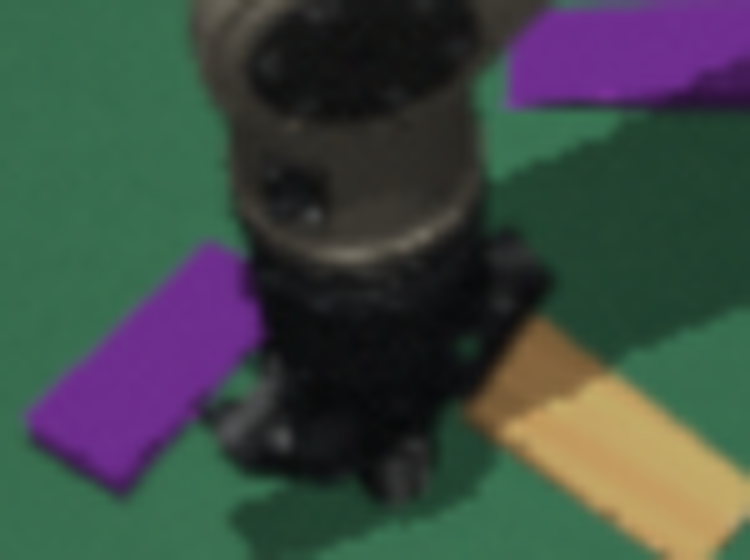

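```bash
python3 -m jog '0 0 0 0 1 0 0; 0 0 0 0 1 0 0; 0 0 0 0 1 0 0; 0 0 0 0 0 0 0; 0 0 0 0 0 0 0'; python3 t.py;  python3 -m jog '0 0 0 0 1 0 0; 0 0 0 0 1 0 0; 0 0 0 0 1 0 0; 0 0 0 0 0 0 0; 0 0 0 0 0 0 0'; python3 t.py
```

```text
clock: 8.2
tcp_pos: [0.6553, -0.083, -0.0152]
orientation: [-1.571, 0.018, -0.017]
contact_force: [-0.1, 1.0, -0.2]
grip_width: 0.0
t 8.20 tcp [ 0.6553 -0.083  -0.0152] F [-0.14  0.98 -0.24] w 0.0000
axes x [ 1.    -0.022 -0.   ] y [-0.  0. -1.] z [0.022 1.    0.   ] zhead 88.7
clock: 8.62
tcp_pos: [0.6553, -0.083, -0.0183]
orientation: [-1.571, 0.018, -0.017]
contact_force: [0.3, 0.3, 0.3]
grip_width: -0.0003
t 8.62 tcp [ 0.6553 -0.083  -0.0183] F [0.3  0.31 0.33] w -0.0003
axes x [ 1.    -0.022 -0.   ] y [-0.  0. -1.] z [0.022 1.    0.   ] zhead 88.7
```

```bash
python3 -m jog '0 0 0 -7 0 0 0; 0 0 0 -7 0 0 0; 0 0 0 -6 0 0 0; 0 0 0 -5 0 0 0; 0 0 0 -4 0 0 0'; python3 t.py; python3 look.py 7;python3 - <<'E'
import pickle,h,cv2,numpy as np
f=pickle.load(open("scene_last.pkl","rb"));P=h.pts(f)
h.crop(f,215,180,75,56,10,"pics/sc7.png")
E
```

```text
clock: 9.03
tcp_pos: [0.6255, -0.0824, -0.0181]
orientation: [-1.571, 0.018, -0.018]
contact_force: [0.1, 0.3, -0.7]
grip_width: 0.0001
t 9.03 tcp [ 0.6255 -0.0824 -0.0181] F [ 0.1   0.29 -0.68] w 0.0001
axes x [ 1.    -0.022 -0.   ] y [-0.  0. -1.] z [0.022 1.    0.   ] zhead 88.7
scene ((446.48699951171875, -12.20938491821289), (55.72105407714844, 49.23490905761719), 0.4649284780025482)
scene ((587.3878173828125, -43.1206169128418), (43.63526916503906, 97.33287048339844), 3.9820797443389893)
```

View pics/sc7.png

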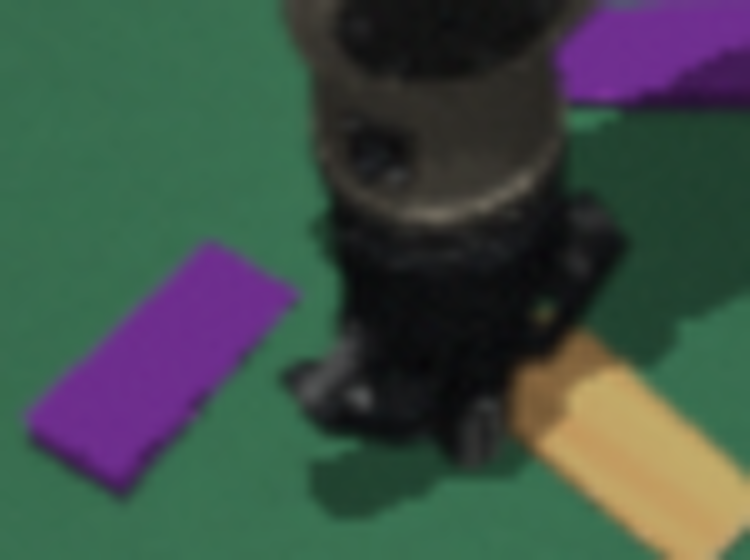

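```bash
python3 -m jog '0 0 0 -4 0 0 0; 0 0 0 -4 0 0 0; 0 0 0 -3 0 0 0; 0 0 0 -2 0 0 0; 0 0 0 0 0 0 0'; python3 t.py; python3 look.py 8;python3 - <<'E'
import pickle,h,cv2,numpy as np
f=pickle.load(open("scene_last.pkl","rb"));P=h.pts(f)
h.crop(f,240,180,75,56,10,"pics/sc8.png")
E
```

```text
clock: 9.55
tcp_pos: [0.6128, -0.0821, -0.0182]
orientation: [-1.571, 0.018, -0.017]
contact_force: [-0.0, 0.1, 0.8]
grip_width: -0.0001
t 9.55 tcp [ 0.6128 -0.0821 -0.0182] F [-0.03  0.14  0.8 ] w -0.0001
axes x [ 1.    -0.022 -0.   ] y [-0.  0. -1.] z [0.022 1.    0.   ] zhead 88.7
scene ((446.48699951171875, -12.20938491821289), (55.72105407714844, 49.23490905761719), 0.4649284780025482)
scene ((581.7534790039062, -41.92116165161133), (98.91070556640625, 42.724632263183594), 88.8633804321289)
```

View pics/sc8.png

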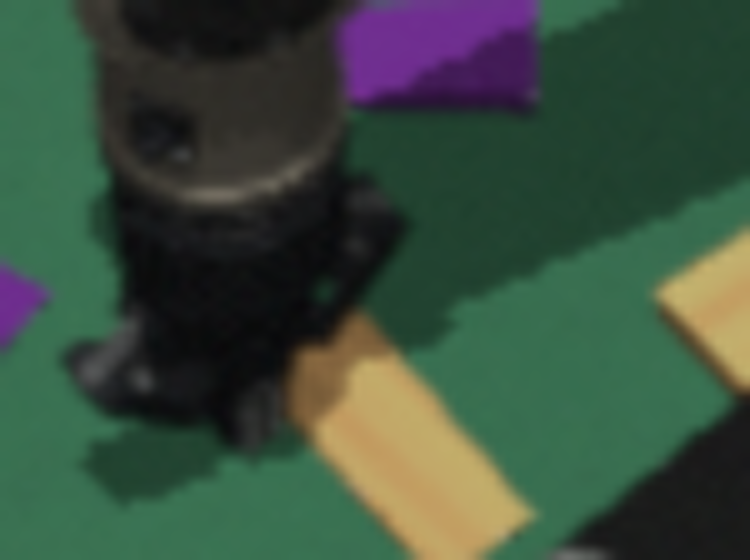

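```bash
python3 -m jog '0 0 0 15 0 0 0; 0 0 0 5 -35 0 0; 0 0 0 0 -40 -20 0; 0 0 0 0 -20 -40 0; 0 0 0 -10 0 -40 0';python3 -m jog '0 0 0 -10 0 -40 0; 0 0 0 -10 0 -40 0; 0 0 0 0 0 -40 0; 0 0 0 0 0 0 0; 0 0 0 0 0 0 0'; python3 t.py; python3 look.py 9
```

```text
clock: 10.07
tcp_pos: [0.6271, -0.1775, 0.0778]
orientation: [-1.571, 0.005, -0.021]
contact_force: [1.6, -0.7, -1.2]
grip_width: 0.0002
clock: 10.48
tcp_pos: [0.5972, -0.3019, 0.073]
orientation: [-1.573, 0.022, -0.022]
contact_force: [0.3, 1.0, -0.2]
grip_width: 0.0001
t 10.48 tcp [ 0.5972 -0.3019  0.073 ] F [ 0.29  1.01 -0.17] w 0.0001
axes x [ 1.    -0.028  0.   ] y [-0.    -0.002 -1.   ] z [ 0.028  1.    -0.002] zhead 88.4
top ((578.3298950195312, -48.57082748413086), (40.3455810546875, 99.0888671875), 0.26440250873565674)
top ((444.0237121582031, -11.439878463745117), (52.8453483581543, 50.20891189575195), 0.2768186032772064)
scene ((446.48699951171875, -12.20938491821289), (55.72105407714844, 49.23490905761719), 0.4649284780025482)
scene ((581.4476318359375, -47.07493591308594), (109.06900024414062, 42.857913970947266), 89.46011352539062)
```

View pics/top_9.png

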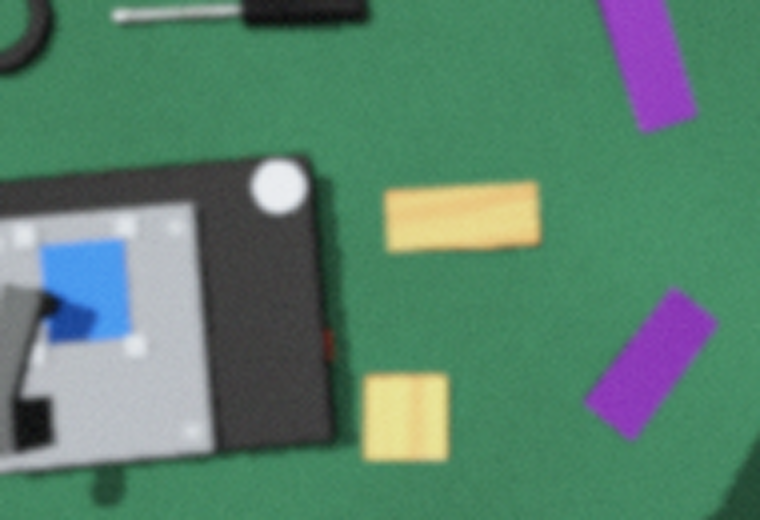

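```bash
python3 - <<'E'
import pickle,h,cv2,numpy as np
f=pickle.load(open("top_last.pkl","rb"));hsv=cv2.cvtColor(f["color"],cv2.COLOR_RGB2HSV)
m=((hsv[...,0]>130)&(hsv[...,0]<160)&(hsv[...,1]>90)).astype(np.uint8)
k,l,st,ce=cv2.connectedComponentsWithStats(m)
for i in range(1,k):
    if st[i,4]>60:
        v,u=np.where(l==i);w=h.at_z(f,u,v,.015)[:,:2]*1000
        print(cv2.boxPoints(cv2.minAreaRect(w.astype(np.float32))).round())
m=((hsv[...,0]>12)&(hsv[...,0]<28)&(hsv[...,1]>70)&(hsv[...,2]>100)).astype(np.uint8)
m[:,:250]=0;m[225:]=0;m[:180]=0;m[:,320:]=0
c=max(cv2.findContours(m,0,1)[0],key=cv2.contourArea)[:,0]
P=h.pts(f);v,u=np.where(m>0);q=P[v,u];q=q[f["z_map"][v,u]>0]
# iterate: heading from edges with sloped height
from scipy.optimize import minimize
def area(p):
    hd=np.array([np.cos(p[2]),np.sin(p[2])]);b=[]
    for x,y in((-.05,-.02),(.05,-.02),(.05,.02),(-.05,.02)):
        z=.02 if x<0 else .002
        b.append([p[0]+x*hd[0]-y*hd[1],p[1]+x*hd[1]+y*hd[0],z])
    poly=h.proj(f,np.array(b)).astype(np.float32)
    M=np.zeros((88,140),np.uint8);big=((poly-[255,185]+.5)*4*16).astype(np.int32)
    M=np.zeros((180,260),np.uint8);cv2.fillPoly(M,[big],1,shift=4)
    return M
tgt=cv2.resize(m[185:230,255:320].astype(np.float32),(260,180),interpolation=cv2.INTER_LINEAR)>.5
res=minimize(lambda p:(area([p[0]/1000,p[1]/1000,p[2]/50])!=tgt).sum(),[578,-48.5,78.8],method="Nelder-Mead",options=dict(initial_simplex=[[578,-48,78.8],[584,-48,78.8],[578,-42,78.8],[578,-48,82]]))
print("wedge",res.x[:2],np.degrees(res.x[2]/50),res.fun)
E
python3 t.py 0.566 -0.14 0.05 83
```

```text
[[ 634. -165.]
 [ 646. -206.]
 [ 743. -178.]
 [ 731. -138.]]
[[ 429. -159.]
 [ 505. -220.]
 [ 531. -188.]
 [ 454. -128.]]
wedge [577.14897512 -47.51215456] 91.50453315687514 576.0
t 10.58 tcp [ 0.5989 -0.2968  0.0724] F [-0.83  1.2   0.19] w -0.0000
axes x [ 1.    -0.022 -0.   ] y [-0.     0.001 -1.   ] z [0.022 1.    0.001] zhead 88.8
shift mm [-36.3  22.6 156. ]
turn deg [-0.06  5.75 -0.01] shift after turn [-51.7  22.4 151.6]
```

```bash
python3 -m jog '0 4 0 -10 0 20 0.15; 0 3.3 0 -10 0 25 0.15; 4 0 0 -10 0 25 0.15; 4 0 0 -10 0 25 0.15; 0 0 0 -10 0 20 0.15'; python3 t.py 0.5587 -0.14 -0.017 81.5
```

```text
clock: 11.0
tcp_pos: [0.5614, -0.1768, 0.0772]
orientation: [-1.425, 0.107, -0.123]
contact_force: [-0.5, -0.9, 0.7]
grip_width: 0.0127
t 11.00 tcp [ 0.5614 -0.1768  0.0772] F [-0.51 -0.87  0.73] w 0.0127
axes x [ 0.989 -0.149 -0.001] y [ 0.021  0.141 -0.99 ] z [0.148 0.979 0.142] zhead 81.4
shift mm [-8.1 98.3 22.3]
turn deg [-8.17 -0.07 -0.03] shift after turn [-8.1 94.2 36. ]
```

```bash
python3 -m jog '0 0 0 -8 30 4 0.15; 0 0 0 0 30 5 0.15; 0 0 0 0 25 5 0.15; 0 0 0 0 14 6 0.15; 0 0 0 0 0 0 0.15'; python3 t.py 0.562 -0.115 -0.018 81.5; python3 look.py 10;python3 - <<'E'
import pickle,h,cv2,numpy as np
f=pickle.load(open("scene_last.pkl","rb"));P=h.pts(f)
h.crop(f,240,175,75,56,10,"pics/sc10.png")
E
```

```text
clock: 11.42
tcp_pos: [0.5576, -0.1383, -0.0209]
orientation: [-1.425, 0.107, -0.114]
contact_force: [-0.8, 1.0, -0.4]
grip_width: 0.0131
t 11.42 tcp [ 0.5576 -0.1383 -0.0209] F [-0.8   1.02 -0.43] w 0.0131
axes x [ 0.99  -0.143 -0.006] y [ 0.015  0.141 -0.99 ] z [0.142 0.98  0.142] zhead 81.7
shift mm [ 1.   0.5 23.8]
turn deg [-8.17  0.25 -0.35] shift after turn [ 0.9 -2.9 23.7]
top ((578.3298950195312, -48.57081604003906), (40.34560012817383, 99.08887481689453), 0.26431804895401)
top ((444.0237121582031, -11.439878463745117), (52.8453483581543, 50.20891189575195), 0.2768186032772064)
scene ((446.48699951171875, -12.20938491821289), (55.72105407714844, 49.23490905761719), 0.4649284780025482)
scene ((581.4476318359375, -47.07493591308594), (109.06900024414062, 42.857913970947266), 89.46011352539062)
```

View pics/sc10.png

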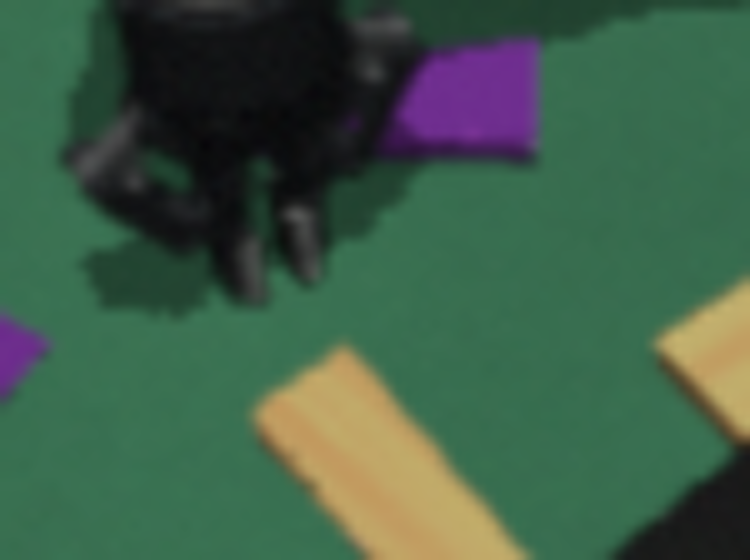

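```bash
python3 -m jog '0 0 0 0 1.1 9 0.15; 0 0 0 0 1.1 9 0.15; 0 0 0 0 1.1 9 0.15; 0 0 0 0 1.1 9 0.15; 0 0 0 0 1.1 9 0.15'; python3 t.py; python3 look.py 11
```

```text
clock: 11.93
tcp_pos: [0.5664, -0.0977, -0.0166]
orientation: [-1.428, 0.106, -0.123]
contact_force: [0.5, 0.8, 0.4]
grip_width: 0.0126
t 11.93 tcp [ 0.5664 -0.0977 -0.0166] F [0.51 0.85 0.38] w 0.0126
axes x [ 0.989 -0.148  0.001] y [ 0.022  0.138 -0.99 ] z [0.147 0.979 0.139] zhead 81.5
top ((579.6353149414062, -41.88844680786133), (37.67317581176758, 101.7346420288086), 0.2643180787563324)
top ((444.0237121582031, -11.439878463745117), (52.8453483581543, 50.20891189575195), 0.2768186032772064)
scene ((446.48699951171875, -12.20938491821289), (55.72105407714844, 49.23490905761719), 0.4649284780025482)
scene ((585.82568359375, -37.90777587890625), (110.00568389892578, 42.946529388427734), 86.11593627929688)
```

View pics/top_11.png

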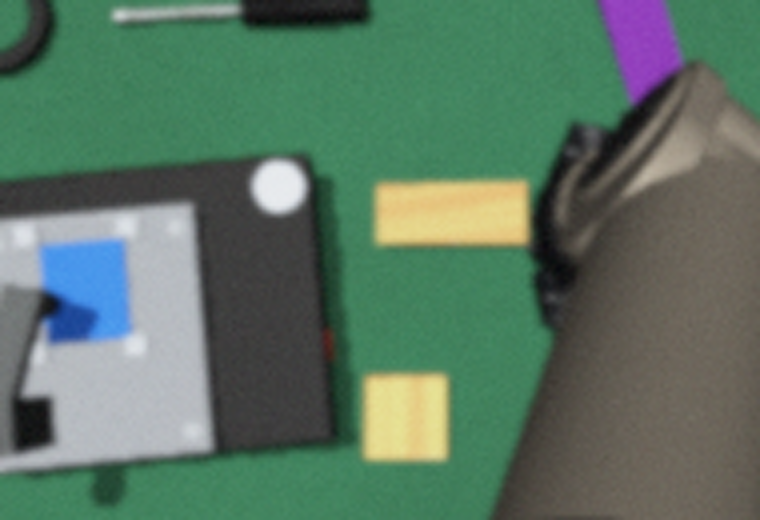

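View pics/scene_11.png

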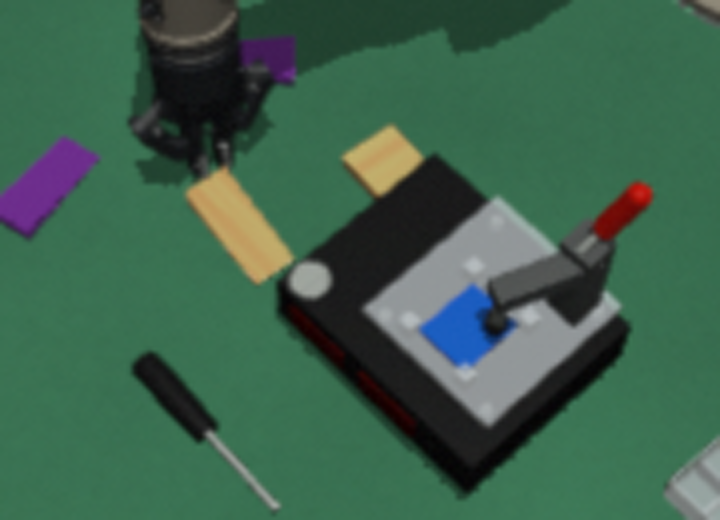

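```bash
python3 -m jog '0 0 0 0 1 5 0.15; 0 0 0 0 1 5 0.15; 0 0 0 0 1 5 0.15; 0 0 0 0 1 5 0.15; 0 0 0 0 1 5 0.15'; python3 t.py; python3 look.py 12
```

```text
clock: 12.45
tcp_pos: [0.5697, -0.0735, -0.0187]
orientation: [-1.428, 0.107, -0.123]
contact_force: [-0.1, -0.8, 1.1]
grip_width: 0.0129
t 12.45 tcp [ 0.5697 -0.0735 -0.0187] F [-0.08 -0.78  1.09] w 0.0129
axes x [ 0.989 -0.149 -0.   ] y [ 0.021  0.138 -0.99 ] z [0.148 0.979 0.139] zhead 81.4
top ((589.3060913085938, -20.430221557617188), (101.2859115600586, 41.074623107910156), 82.88975524902344)
top ((444.02374267578125, -11.449337005615234), (52.84518814086914, 50.22798538208008), 0.2765657901763916)
scene ((446.48699951171875, -12.20938491821289), (55.72105407714844, 49.23490905761719), 0.4649284780025482)
scene ((594.7471923828125, -18.012283325195312), (110.07447814941406, 42.75928497314453), 78.49176788330078)
```

View pics/top_12.png

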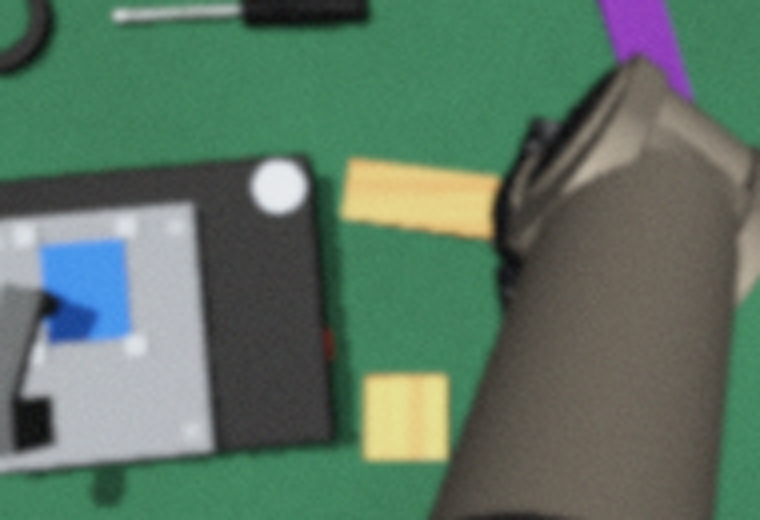

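```bash
python3 - <<'E'
import pickle,h,numpy as np
f=pickle.load(open("top_last.pkl","rb"))
g=lambda x,y,z:h.at_z(f,170+x/4-.5,150+y/4-.5,z)[0,:2]
a,b,c,d=g(350,158,.002),g(342,218,.002),g(499,176,.0195),g(494,240,.0195)
print(a,b,c,d,np.linalg.norm(a-b),"thin mid",(a+b)/2)
for p,q in((c,a),(d,b)): print(np.degrees(np.arctan2(*(p-q)[::-1]))+180, np.linalg.norm(p-q))
e=a-b;print("from thin edge",np.degrees(np.arctan2(e[1],e[0]))+90)
E
python3 t.py 0.585 -0.076 -0.0185 88
```

```text
[0.61812573 0.02816215] [0.57745077 0.03330731] [ 0.60437057 -0.07144943] [ 0.56166699 -0.06807489] 0.040999079781227674 thin mid [0.59778825 0.03073473]
82.13786532127975 0.10055681069515375
81.15089129963734 0.10260350157512561
from thin edge 82.79067960964792
t 12.55 tcp [ 0.5699 -0.0724 -0.0187] F [ 0.18 -0.24 -0.22] w 0.0127
axes x [ 0.989 -0.148 -0.   ] y [ 0.02   0.138 -0.99 ] z [0.146 0.979 0.14 ] zhead 81.5
shift mm [15.5 -0.4 -1.2]
turn deg [-8.03 -6.48  0.44] shift after turn [15.2 -0.2 -3. ]
```

```bash
python3 -m jog '0 0 0 0 0 -6 0.15; 0 -4 0 9 0 0 0.15; 0 -3.5 0 9 0 0 0.15; 0 0 0 1 0 3 0.15; 0 0 0 0 0.5 3 0.15'; python3 t.py 0.588 -0.062 -0.0185; python3 -m jog '0 0 0 0 0.5 3 0.15; 0 0 0 0 0.5 3 0.15; 0 0 0 0 0.5 3 0.15; 0 0 0 0 0.5 3 0.15; 0 0 0 0 0 0 0.15';python3 t.py; python3 look.py 13
```

```text
clock: 12.97
tcp_pos: [0.5881, -0.0765, -0.019]
orientation: [-1.433, 0.001, -0.032]
contact_force: [0.0, -0.1, -0.2]
grip_width: 0.0128
t 12.97 tcp [ 0.5881 -0.0765 -0.019 ] F [ 0.   -0.09 -0.16] w 0.0128
axes x [ 1.    -0.023  0.018] y [ 0.021  0.137 -0.99 ] z [0.02  0.99  0.138] zhead 88.8
shift mm [-0.4  1.5 14.4]
clock: 13.38
tcp_pos: [0.5878, -0.0624, -0.0194]
orientation: [-1.432, -0.001, -0.028]
contact_force: [0.1, -0.6, 0.1]
grip_width: 0.0133
t 13.38 tcp [ 0.5878 -0.0624 -0.0194] F [ 0.1  -0.58  0.06] w 0.0133
axes x [ 1.    -0.019  0.018] y [ 0.02   0.138 -0.99 ] z [0.016 0.99  0.139] zhead 89.0
top ((586.8832397460938, -4.986865997314453), (101.59892272949219, 40.83726119995117), 85.8567886352539)
top ((443.99554443359375, -12.73350715637207), (52.667972564697266, 53.04139709472656), 0.010222031734883785)
scene ((446.48699951171875, -12.20938491821289), (55.72105407714844, 49.23490905761719), 0.4649284780025482)
scene ((591.3768920898438, -5.507251739501953), (109.89668273925781, 42.74788284301758), 83.1474609375)
```

View pics/top_13.png

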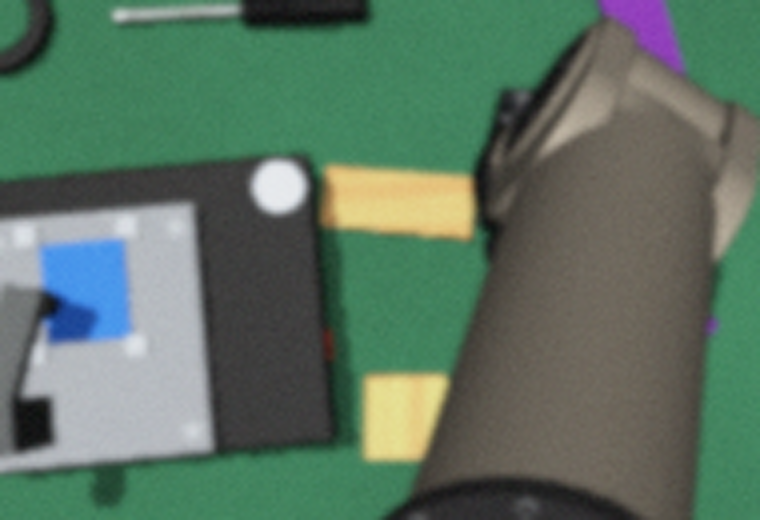

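View pics/scene_13.png

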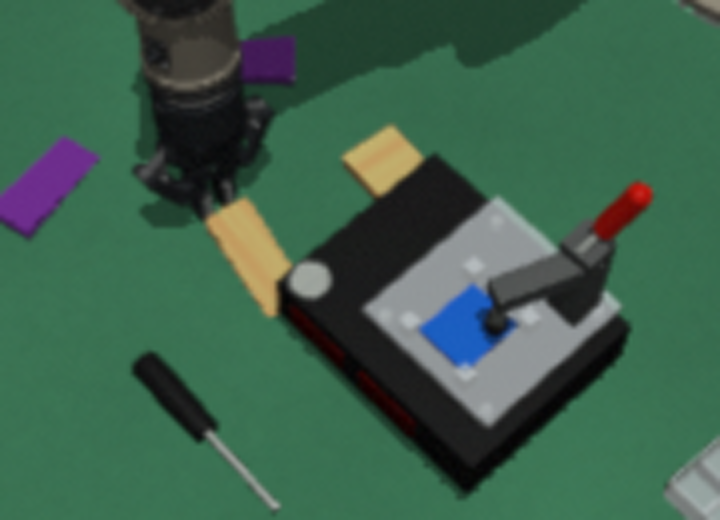

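```bash
python3 -m jog '0 0 0 0 0.7 5 0.15; 0 0 0 0 0.7 5 0.15; 0 0 0 0 0.6 5 0.15; 0 0 0 0 0.6 5 0.15; 0 0 0 0 0.6 5 0.15';python3 t.py; python3 look.py 14
```

```text
clock: 13.9
tcp_pos: [0.5885, -0.0376, -0.0191]
orientation: [-1.432, -0.001, -0.029]
contact_force: [-0.3, 0.5, 0.6]
grip_width: 0.0129
t 13.90 tcp [ 0.5885 -0.0376 -0.0191] F [-0.32  0.47  0.62] w 0.0129
axes x [ 1.    -0.02   0.018] y [ 0.021  0.138 -0.99 ] z [0.017 0.99  0.138] zhead 89.0
top ((583.4638671875, 8.976585388183594), (40.30161666870117, 80.08458709716797), 0.2772951126098633)
top ((451.8916931152344, 5.843851089477539), (36.86875915527344, 15.890277862548828), 0.009023085236549377)
scene ((446.48699951171875, -12.20938491821289), (55.72105407714844, 49.23490905761719), 0.4649284780025482)
scene ((587.3701171875, 4.258903503417969), (76.56027221679688, 43.7445068359375), 86.73963165283203)
```

View pics/top_14.png

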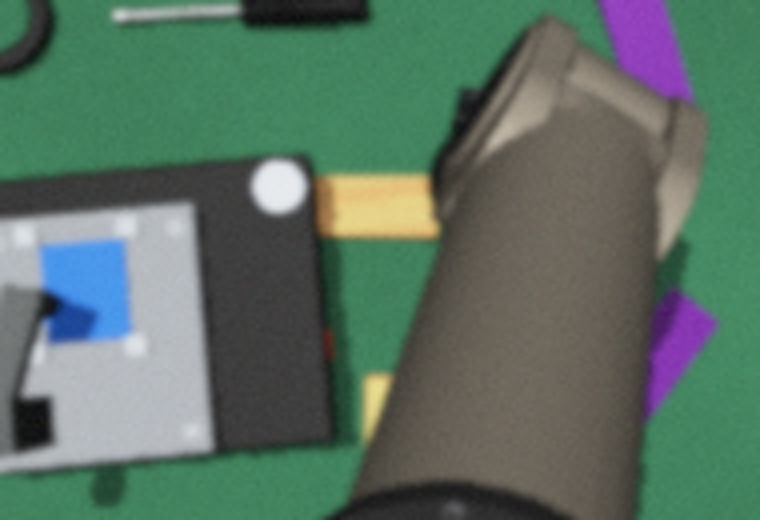

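View pics/scene_14.png

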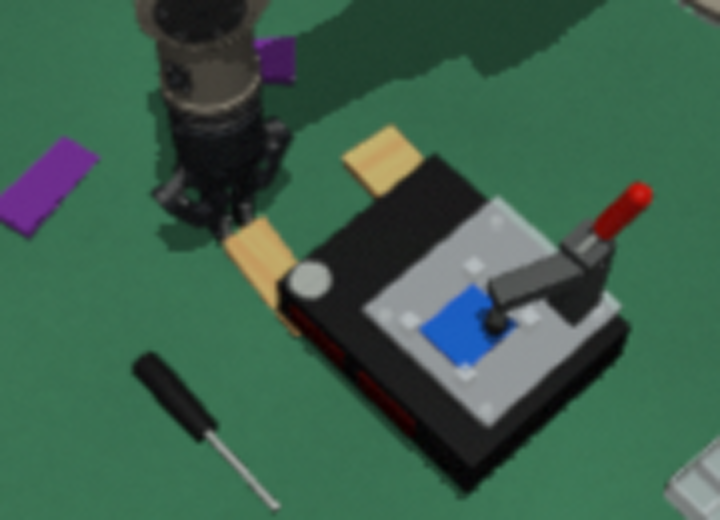

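```bash
python3 -m jog '0 1 0 0 0.3 2 0.15; 0 1 0 0 0.3 2 0.15; 0 0 0 0 0.3 2 0.15; 0 0 0 0 0.3 2 0.15; 0 0 0 0 0.3 2 0.15';python3 -m jog '0 0 0 0 0.2 1.5 0.15; 0 0 0 0 0.2 1.5 0.15; 0 0 0 0 0.2 1.5 0.15; 0 0 0 0 0.2 1.5 0.15; 0 0 0 0 0.2 1 0.15'
```

```text
clock: 14.42
tcp_pos: [0.5891, -0.0284, -0.0191]
orientation: [-1.432, 0.028, -0.055]
contact_force: [-0.4, -0.3, -0.1]
grip_width: 0.0131
clock: 14.83
tcp_pos: [0.5895, -0.0211, -0.0192]
orientation: [-1.432, 0.028, -0.054]
contact_force: [0.8, -0.5, 1.5]
grip_width: 0.0128
```

```bash
python3 -m jog '0 0 0 0 0.1 1 0.15; 0 0 0 0 0.2 1 0.15; 0 0 0 0 0.1 1 0.15; 0 0 0 0 0.2 1 0.15; 0 0 0 0 0 0 0.15'; python3 look.py 15
```

```text
clock: 15.25
tcp_pos: [0.5896, -0.0169, -0.0192]
orientation: [-1.432, 0.028, -0.054]
contact_force: [0.9, -0.4, 0.2]
grip_width: 0.0128
top ((584.7546997070312, 23.678386688232422), (42.95661926269531, 56.018795013427734), 0.28423020243644714)
scene ((446.48699951171875, -12.20938491821289), (55.72105407714844, 49.23490905761719), 0.4649284780025482)
scene ((590.6936645507812, 39.61001205444336), (109.541748046875, 43.39398193359375), 85.95409393310547)
```

View pics/scene_15.png

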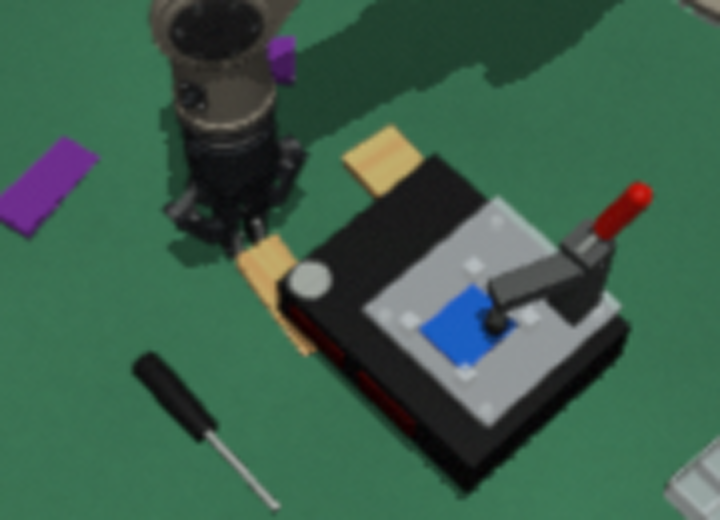

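```bash
python3 -m jog '0 0 0 0 0.1 1 0.15; 0 0 0 0 0.2 1 0.15; 0 0 0 0 0.1 1 0.15; 0 0 0 0 0.2 1 0.15; 0 0 0 0 0 0 0.15'; python3 -m jog '0 0 0 0 0.1 1 0.15; 0 0 0 0 0.2 1 0.15; 0 0 0 0 0.1 1 0.15; 0 0 0 0 0.2 1 0.15; 0 0 0 0 0 0 0.15'
```

```text
clock: 15.77
tcp_pos: [0.5899, -0.0129, -0.0193]
orientation: [-1.432, 0.028, -0.054]
contact_force: [-0.8, -0.7, 0.5]
grip_width: 0.0129
clock: 16.18
tcp_pos: [0.5901, -0.0088, -0.0193]
orientation: [-1.432, 0.028, -0.054]
contact_force: [-0.5, -0.2, -0.3]
grip_width: 0.0129
```

```bash
python3 -m jog '0 0 0 0 0.1 1 0.15; 0 0 0 0 0.2 1 0.15; 0 0 0 0 0.1 1 0.15; 0 0 0 0 0.1 0.5 0.15; 0 0 0 0 0 0 0.15'; python3 -m jog '0 0 0 0 0.1 1 0.15; 0 0 0 0 0.2 1 0.15; 0 0 0 0 0.1 0.5 0.15; 0 0 0 0 0 0 0.15; 0 0 0 0 0 0 0.15'
```

```text
clock: 16.6
tcp_pos: [0.5903, -0.0063, -0.0193]
orientation: [-1.433, 0.028, -0.055]
contact_force: [-0.1, -3.0, 0.5]
grip_width: 0.0132
clock: 17.02
tcp_pos: [0.5906, -0.0048, -0.0193]
orientation: [-1.433, 0.028, -0.056]
contact_force: [0.3, -5.4, 0.6]
grip_width: 0.0127
```

```bash
python3 -m jog '0 0 0 0 0.1 0.7 0.15; 0 0 0 0 0 0 0.15; 0 0 0 0 0 0 0.15; 0 0 0 0 0 0 0.15; 0 0 0 0 0 0 0.15'; python3 look.py 16
```

```text
clock: 17.43
tcp_pos: [0.5906, -0.0044, -0.0193]
orientation: [-1.434, 0.029, -0.056]
contact_force: [-0.2, -6.4, 0.8]
grip_width: 0.0127
top ((586.067138671875, 31.684412002563477), (40.25251388549805, 40.032901763916016), 0.2836306393146515)
scene ((446.48699951171875, -12.20938491821289), (55.72105407714844, 49.23490905761719), 0.4649284780025482)
scene ((597.3517456054688, 50.49040603637695), (109.78433990478516, 41.50270462036133), 77.08812713623047)
```

View pics/scene_16.png

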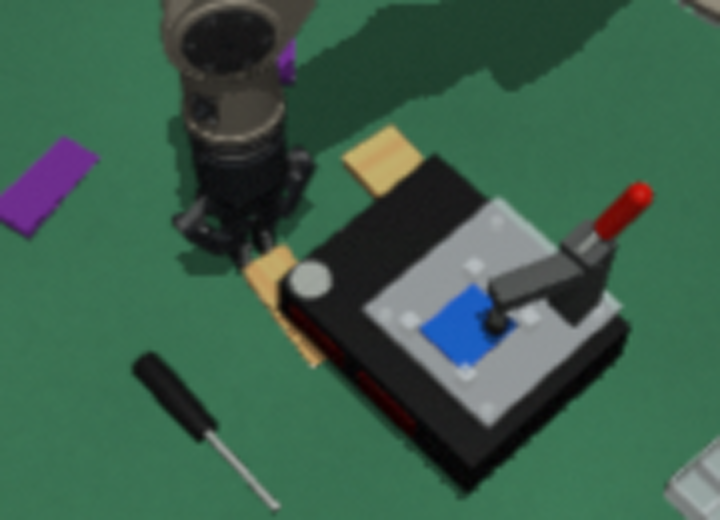

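```bash
python3 -m jog '0 0 0 0 0 -10 0.15; 0 0 0 0 -5 -20 0.15; 0 0 0 0 -40 0 0.15; -4 0 0 0 -40 0 0.15; -4 0 0 0 -40 0 0'; python3 t.py 0.591 0.069 0.09 90
```

```text
clock: 17.95
tcp_pos: [0.5854, -0.0499, 0.1016]
orientation: [-1.574, 0.039, -0.057]
contact_force: [1.1, 0.6, -0.1]
grip_width: 0.0021
t 17.95 tcp [ 0.5854 -0.0499  0.1016] F [ 1.08  0.59 -0.05] w 0.0021
axes x [ 0.998 -0.061  0.012] y [ 0.011 -0.004 -1.   ] z [ 0.061  0.998 -0.004] zhead 86.5
shift mm [ -1.7  11.1 119. ]
turn deg [ 0.24 -3.47  0.66] shift after turn [  5.6  11.6 118.9]
```

```bash
python3 -m jog '0 0 0 0 -10 30 0; 0 0 0 0 0 30 0; 0 0 0 0 0 30 0; 0 0 0 -1 5 25 0; 0 0 0 0 7 4 0'; python3 t.py 0.591 0.069 0.09 90; python3 look.py 17
```

```text
clock: 18.37
tcp_pos: [0.592, 0.08, 0.0984]
orientation: [-1.567, 0.026, -0.047]
contact_force: [-0.2, 0.3, 0.4]
grip_width: 0.0003
t 18.37 tcp [0.592  0.08   0.0984] F [-0.17  0.31  0.39] w 0.0003
axes x [ 0.999 -0.046  0.013] y [ 0.013  0.003 -1.   ] z [0.046 0.999 0.004] zhead 87.4
shift mm [ -0.7   8.4 -11.1]
turn deg [-0.2  -2.65  0.76] shift after turn [ -1.    8.4 -11. ]
top ((587.8357543945312, 26.146425247192383), (48.538326263427734, 40.937862396240234), 85.78559875488281)
top ((443.9808044433594, -10.113712310791016), (52.696659088134766, 53.06948471069336), 0.010307848453521729)
scene ((432.4236755371094, -14.31328010559082), (26.81148910522461, 44.829368591308594), 2.0530965328216553)
scene ((601.5556030273438, 51.36574935913086), (106.19918060302734, 33.69869613647461), 77.08812713623047)
```

View pics/scene_17.png

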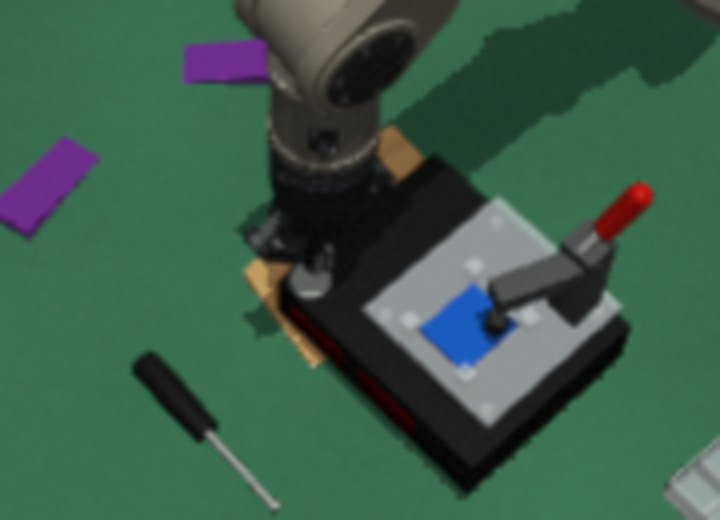

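```bash
python3 -m jog '0 0 0 -1 5 -8 0; 0 0 0 0 8 -1 0; 0 0 0 0 7 0 0; 0 0 0 0 5 0 0; 0 0 0 0 2 0 0'; python3 t.py 0.591 0.069 0.062; python3 -m jog '0 0 0 0 1 0 0; 0 0 0 0 1 0 0; 0 0 0 0 1 0 0; 0 0 0 0 1 0 0; 0 0 0 0 0 0 0'
```

```text
clock: 18.88
tcp_pos: [0.5902, 0.0624, 0.0703]
orientation: [-1.572, 0.035, -0.053]
contact_force: [-0.8, -0.6, 0.2]
grip_width: -0.0005
t 18.88 tcp [0.5902 0.0624 0.0703] F [-0.81 -0.62  0.24] w -0.0005
axes x [ 0.998 -0.056  0.012] y [ 0.012 -0.002 -1.   ] z [ 0.056  0.998 -0.001] zhead 86.8
shift mm [0.4 8.3 6.6]
clock: 19.3
tcp_pos: [0.5909, 0.0636, 0.0675]
orientation: [-1.571, 0.032, -0.053]
contact_force: [-0.0, -0.2, 0.3]
grip_width: -0.0001
```

```bash
python3 -m jog '0 0 0 0 0 5 0; 0 0 0 0 1 0 0; 0 0 0 0 1 0 0; 0 0 0 0 1 0 0; 0 0 0 0 0 0 0';  python3 -m jog '0 0 0 0 1 0 0; 0 0 0 0 1 0 0; 0 0 0 0 0 0 0; 0 0 0 0 0 0 0; 0 0 0 0 0 0 0'
```

```text
clock: 19.72
tcp_pos: [0.591, 0.0684, 0.0642]
orientation: [-1.571, 0.033, -0.053]
contact_force: [-1.1, -0.4, -0.0]
grip_width: -0.0
clock: 20.13
tcp_pos: [0.5912, 0.0683, 0.0625]
orientation: [-1.571, 0.032, -0.053]
contact_force: [-0.3, 0.0, -0.9]
grip_width: -0.0
```

```bash
python3 -m jog '0 0 0 0 1 0 0; 0 0 0 0 0.5 0 0; 0 0 0 0 0 0 0; 0 0 0 0 0 0 0; 0 0 0 0 0 0 0';  python3 -m jog '0 0 0 0 0.5 0 0; 0 0 0 0 0.5 0 0; 0 0 0 0 0 0 0; 0 0 0 0 0 0 0; 0 0 0 0 0 0 0'
```

```text
clock: 20.55
tcp_pos: [0.5912, 0.0684, 0.0609]
orientation: [-1.571, 0.032, -0.053]
contact_force: [-0.7, -0.4, -0.1]
grip_width: 0.0002
clock: 20.97
tcp_pos: [0.5913, 0.0684, 0.06]
orientation: [-1.571, 0.032, -0.053]
contact_force: [0.1, -0.6, -0.0]
grip_width: -0.0004
```

```bash
python3 -m jog '0 0 0 0 0.5 0 0; 0 0 0 0 0.5 0 0; 0 0 0 0 0.5 0 0; 0 0 0 0 0 0 0; 0 0 0 0 0 0 0';  python3 -m jog '0 0 0 0 0.5 0 0; 0 0 0 0 0.5 0 0; 0 0 0 0 0 0 0; 0 0 0 0 0 0 0; 0 0 0 0 0 0 0'
```

```text
clock: 21.38
tcp_pos: [0.5912, 0.0684, 0.0584]
orientation: [-1.571, 0.032, -0.053]
contact_force: [0.8, -0.4, 0.6]
grip_width: -0.0002
clock: 21.8
tcp_pos: [0.5914, 0.0684, 0.0577]
orientation: [-1.571, 0.032, -0.054]
contact_force: [-1.3, 0.3, 4.4]
grip_width: 0.0002
```

```bash
python3 -m jog '0 0 0 0 0.5 0 0; 0 0 0 0 0 0 0; 0 0 0 0 0 0 0; 0 0 0 0 0 0 0; 0 0 0 0 0 0 0';  python3 -m jog '0 0 0 0 0.5 0 0; 0 0 0 0 0 0 0; 0 0 0 0 0 0 0; 0 0 0 0 0 0 0; 0 0 0 0 0 0 0'; python3 t.py; python3 look.py 18
```

```text
clock: 22.22
tcp_pos: [0.5915, 0.0684, 0.0576]
orientation: [-1.571, 0.032, -0.054]
contact_force: [-2.1, -0.5, 8.0]
grip_width: 0.0005
clock: 22.63
tcp_pos: [0.5916, 0.0683, 0.0575]
orientation: [-1.571, 0.032, -0.054]
contact_force: [-3.9, -0.2, 13.1]
grip_width: 0.0003
t 22.63 tcp [0.5916 0.0683 0.0575] F [-3.87 -0.24 13.13] w 0.0003
axes x [ 0.998 -0.055  0.014] y [ 0.014 -0.001 -1.   ] z [0.055 0.999 0.   ] zhead 86.9
top ((587.874755859375, 25.24894142150879), (45.998470306396484, 41.14747619628906), 85.78559875488281)
top ((443.9808044433594, -10.113712310791016), (52.696659088134766, 53.06948471069336), 0.010307848453521729)
scene ((442.82086181640625, -14.256856918334961), (49.355377197265625, 45.65413284301758), 5.007082462310791)
scene ((604.6475830078125, 54.901981353759766), (98.6946029663086, 16.899307250976562), 85.47850036621094)
```

View pics/scene_18.png

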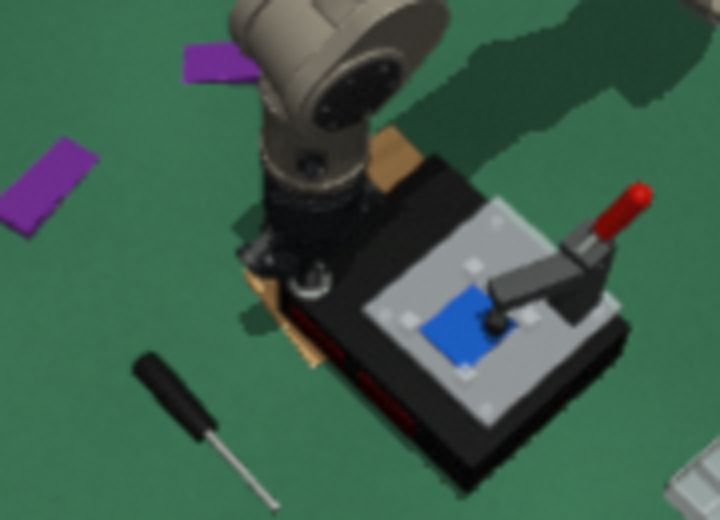

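```bash
python3 -m jog '0 0 0 0 0 0 0; 0 0 0 0 0 0 0; 0 0 0 0 0 0 0; 0 0 0 0 0 0 0; 0 0 0 0 0 0 0';  python3 -m jog '0 0 0 0 0 0 0; 0 0 0 0 0 0 0; 0 0 0 0 0 0 0; 0 0 0 0 0 0 0; 0 0 0 0 -3 0 0'; python3 -m jog '0 0 0 0 -30 0 0; 0 0 0 0 -40 0 0; 0 0 0 0 -30 -30 0; 0 0 0 0 0 -40 0; 0 0 0 0 0 -40 0'; python3 -m jog '0 0 0 0 0 -40 0; 0 0 0 0 0 -40 0; 0 0 0 0 0 -40 0; 0 0 0 0 0 -30 0; 0 0 0 0 0 0 0'; python3 t.py; python3 look.py 19
python3 - <<'E'
import pickle,h,numpy as np,cv2
for tag in("top0","top_last"):
    f=pickle.load(open(tag+".pkl","rb"));P=h.pts(f);z=P[...,2]
    R=np.zeros(z.shape,bool);R[180:275,155:262]=1
    m=R&(z>0.068)&(z<0.092)&(f["z_map"]>0)
    q=P[m];print(tag,cv2.minAreaRect((q[:,:2]*1000).astype(np.float32)))
    d=m&(f["color"].max(-1)<80)&(np.abs(z-.08)<.008)
    q=P[d];A=np.c_[q[:,:2]-q[:,:2].mean(0),np.ones(len(q))];c=np.linalg.lstsq(A,q[:,2],rcond=None)[0];print(" plane",c,len(q))
    b=np.zeros(z.shape,bool);b[130:300,100:330]=1;b&=(np.abs(z)<.01);q=P[b];A=np.c_[q[:,:2]-[.51,.15],np.ones(len(q))];print(" bench",np.linalg.lstsq(A,q[:,2],rcond=None)[0])
a,b=pickle.load(open("top0.pkl","rb"))["color"].astype(int),pickle.load(open("top_last.pkl","rb"))["color"].astype(int)
cv2.imwrite("pics/diff.png",np.clip(np.abs(a-b).max(-1)*2,0,255))
E
```

```text
clock: 23.15
tcp_pos: [0.5916, 0.0684, 0.0575]
orientation: [-1.571, 0.032, -0.054]
contact_force: [-4.1, 0.1, 12.9]
grip_width: 0.0002
clock: 23.57
tcp_pos: [0.5912, 0.0684, 0.0595]
orientation: [-1.571, 0.032, -0.053]
contact_force: [0.2, 0.0, -0.2]
grip_width: -0.0003
clock: 23.98
tcp_pos: [0.5855, -0.0407, 0.161]
orientation: [-1.57, 0.026, -0.054]
contact_force: [0.9, -1.1, -0.8]
grip_width: -0.0001
clock: 24.4
tcp_pos: [0.5736, -0.1995, 0.1596]
orientation: [-1.576, 0.04, -0.062]
contact_force: [-0.6, -0.7, 0.1]
grip_width: -0.0002
t 24.40 tcp [ 0.5736 -0.1995  0.1596] F [-0.6  -0.69  0.06] w -0.0002
axes x [ 0.998 -0.065  0.014] y [ 0.014 -0.006 -1.   ] z [ 0.065  0.998 -0.005] zhead 86.3
top ((586.09912109375, 27.693574905395508), (40.26887512207031, 48.05323791503906), 0.2288304567337036)
top ((443.9992370605469, -10.10763168334961), (52.71890640258789, 47.724273681640625), 0.08131148666143417)
scene ((446.48699951171875, -12.20938491821289), (55.72105407714844, 49.23490905761719), 0.4649284780025482)
scene ((597.3517456054688, 50.49040603637695), (109.78433990478516, 41.50270462036133), 77.08812713623047)
top0 ((511.69512939453125, 151.11756896972656), (181.17625427246094, 220.06008911132812), 5.469409465789795)
 plane [-0.00201178  0.00124326  0.07961287] 2516
 bench [-0.00027507  0.00053778  0.0004994 ]
top_last ((511.17327880859375, 151.1118927001953), (180.0484619140625, 219.98475646972656), 5.408043384552002)
 plane [-0.00053301  0.00022755  0.07980229] 2495
 bench [-0.00043138  0.00081146  0.00048669][ WARN:0@0.486] global loadsave.cpp:1063 imwrite_ Unsupported depth image for selected encoder is fallbacked to CV_8U.
```

View pics/top_19.png

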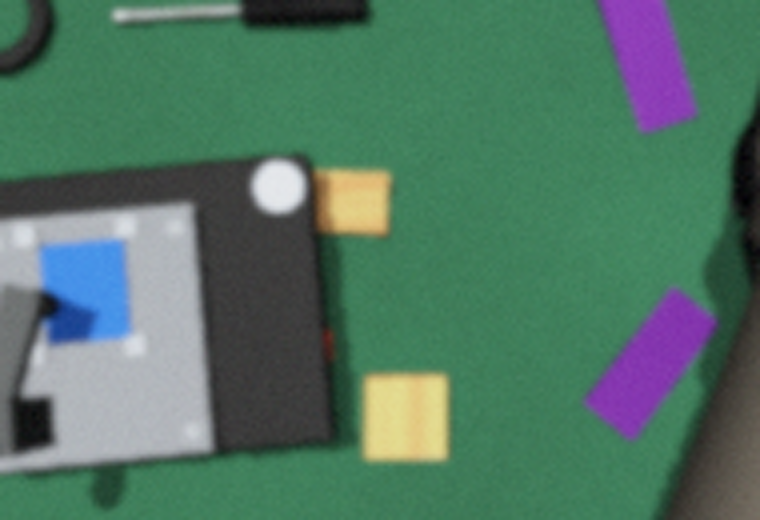

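View pics/scene_19.png

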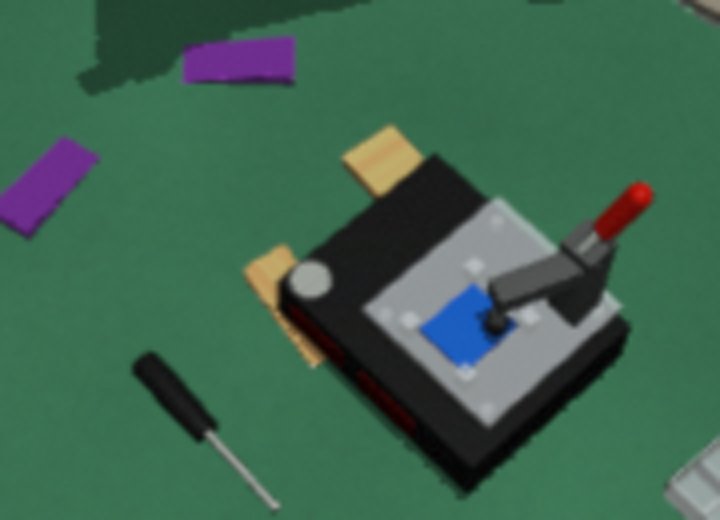

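View pics/diff.png

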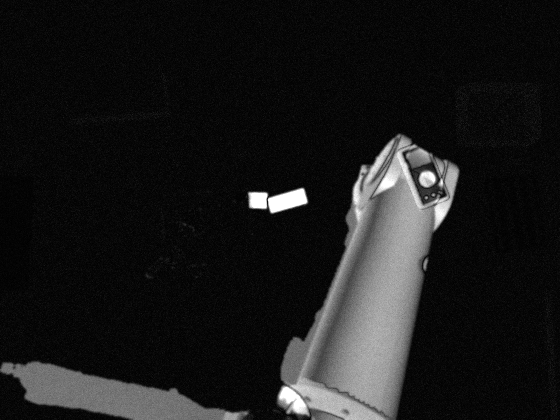

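```bash
python3 -c "
from bench import r
print(r.hand_in())"
```

```text
the job is handed in; nothing more can be done
None
```

I pushed the tan wooden wedge, thin end first, under the short foot until the push force rose to about 6.4 N. I then pressed the steel pad with up to 13 N and held more than 4.5 N for about a second. The corner did not dip: each extra 4 to 5 N moved the tip only about 0.1 mm.

The last pictures, taken before I handed in at 24.5 s with the arm clear, showed:
- **Wedge:** it is still under the foot. From its visible back end, the foot sits about 33 mm from the thin end and roughly 4 mm off the centre line.
- **Fixture:** it moved less than 1 mm and its tilt changed by no more than about 0.002 rad.
- **Everything else:** a before-and-after difference of the top picture showed nothing moved except the wedge and the arm. The arm hid part of that view.

**Fingertip height:** the real fingertip sat about 20 to 25 mm higher than the reported TCP height. My first sideways push therefore passed over the wedge without moving it. I found this from the pictures and, once I knew it, set the heights from the pictures and the contact force.

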